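Unload the tube reader through its guarded drawer and load the check block

ROBOT

A 6-joint arm with a two-finger parallel gripper is mounted at the origin on a cart in front of the work surface, level with it; the furniture and walls round the work are solid. World frame = base frame: x ahead of the robot, y to its left, z up, the work surface at z = 0. Lengths are in m, angles in rad, forces in N, time in s.
With the tool pointing down it reaches from about 0.375 to 0.9 m from the base axis. Payload 3.1 kg.
Tool frame: the origin (TCP) lies at the very end of the fingers, on their centre line; the grasp point (between the pads) lies 19 mm behind it; z points along the fingers, y is the direction in which the jaws open and shut (so a half turn about z gives the same grasp; the last joint's range is limited). The gripper opens to 87 mm and grips with 3 to 60 N. Pads are 19 mm wide; open, the fingers measure 117 mm over their backs; the gripper's body (75 mm by 190 mm) begins 51 mm behind the grasp point.
Start: joints at [-1.351, 0.527, 1.433, -0, 1.181, -0.178], TCP at [0.242, -0.576, 0.223] pointing down, gripper open.
Joint ranges: [-3.08, 3.08], [-0.75, 2.2], [0.22, 2.44], [-1.43, 4.57], [0, 2.65], [-2.85, 2.85]. Speed limits (rad/s): [2.79, 2.79, 3.14, 3.14, 3.14, 3.14].

INTERFACE

Orientations are given as a unit quaternion [x, y, z, w].
In Python, from rig import robot gives the robot as it stands. The module is installed in compiled form; this text tells all that it offers.
- The arm moves only by the tool carry_out, never from a script. Its argument "series" is a list of rows, each a list of 7 numbers: the shift along the tool's x, y, z in mm, then the turn, a rotation vector about the tool's x, y, z in degrees, then the gripper command: -1 is shut, 1 is fully open, values between are in proportion. In form: [[tx, ty, tz, rx, ry, rz, claw], ...]. A call has 1 to 8 rows; each row is the pose to reach, as a shift and turn from the pose measured when the call began, along the tool's axes at that moment; what a row does not reach only later rows make up. A row lasts 1/8 s, in which the tool goes at most 62.5 mm and 10.7 degrees, less where a joint would pass 70% of its speed; a pose out of reach is approached as far as the arm can. A call with a gripper value outside its range is refused whole. The fingers move at their own pace and stop on an object; "force" is the grip in N (left out, the last holds). Time passes only in rows, so rows that repeat a pose let the fingers close. It gives the time, the measured TCP pose, the force and the opening at its end, in the units of the state.
- robot.get_obs(): the state, without advancing time (a new reading comes with each control period).
- robot.camera(name): name is "scene" or "top" or "wrist"; returns a dict with "pixels" (400x640x3 uint8, red, green, blue), "fx", "fy", "cx", "cy" (pixels), "k1" (the pictures are not rectified: a ray, as slopes to the right and down, at radius r is drawn at 1 + k1 r^2 times it, then the intrinsics apply), "position" and "attitude" of the camera in the world. Camera axes: x right, y down, z forward; pixel columns grow to the right and rows downward; lengths in m; the calibration is good to about 2 mm. A picture is of the moment at which its call begins. There is no depth.
- robot.hand_in(): hands the job in, once; it reports no verdict.
The state is a dict: "time": time; "q": joint angles; "joint_velocities": joint speeds; "joint_torque": joint torques, N m; "position": TCP position; "tool_rot": TCP orientation; "ft_force": force on the tool from outside, world axes, zero at the start; "moment": the same for the moment, N m; "grip_width": finger opening in m.
Only numpy, scipy, OpenCV 4.12 (cv2) and the standard library are available. Lean on these libraries where they do the work, as an engineer would, in place of code of your own. Each camera call takes 0.05 s, during which the arm holds its last target.

TASK

The bench tube reader has finished its run: slide the safety catch on its deck fully aside and press the release button it uncovers, so that the drawer springs out. Take every sample tube out of the drawer and lay them all in the steel tray, and put the black check block from the bench into any one of the emptied drawer compartments for the overnight self-check. Then push the drawer home until it latches and stays shut, and slide the catch fully back over the button; leave the bottle, the objective, the cover-slip box and the brass weight where they are.

Things in the scene. Friction and masses are not known exactly. Their poses are not given: they have to be found in the camera images.
- reader: Low white bench tube reader, fixed to the bench, 104 mm deep (its x), 250 mm wide (its y), flat deck 46 mm above the bench. Origin: centre of its underside on the bench; its x points from the drawer side to the back, its y to its left when seen from the drawer side, z up. The drawer comes out along its -x; the catch and the release button are on the deck, right of the middle.
- catch (a joint): Safety catch, a sliding steel shutter plate (38 x 36 mm) between two rails on the deck. 0 = covers the button, 0.042 m = fully aside; it grows as the catch moves along the reader's +y. Stays where it is left; friction about 1.2 N.
- catch_grip (a point): Centre of the black thumb fin on the catch: fin 26 mm along the reader's x, 8 mm thick along the reader's y, 11 mm high; this point is 63.5 mm above the bench, the fin's top is at 69 mm, the plate's top at 58 mm. Its axes are the reader's.
- release (a joint): Release button travel: 0 = up, 0.0055 m = fully down, sprung back. The drawer is let go beyond about 0.0035 m; fully down takes about 4 N. It dips by itself as the drawer is pushed home over the latch.
- release_top (a point): Centre of the top of the round grey release button (24 mm diameter), 53 mm above the bench when up; the rails stand 20 mm either side of it along the reader's x and rise to 60 mm above the bench. When the catch is fully aside the nearer edge of its plate is 24 mm from the button's centre on the reader's +y side.
- drawer (a joint): How far the drawer is out: 0 = latched shut, 0.084 m = fully out, as it is after the release. A spring pushes it out (about 4 N when shut, 2 N when out); to latch, the front is pushed about 1 to 2 mm past 0 (about 8 to 12 N) and then comes back to 0 and stays.
- drawer_front (a point): Middle of the outer face of the drawer's black front panel, 22 mm above the bench; the panel is 250 mm wide and reaches from 7 to 38 mm above the bench; along its top middle runs a finger lip 70 mm wide that stands 5.5 mm out of the face, 31 to 37 mm above the bench. Axes as the reader's. It moves with the drawer.
- drawer_floor (a point): Centre of the drawer's floor (upper face, 12 mm above the bench). Four compartments in a row along the reader's y, centres at -87, -29, +29 and +87 mm from this point, each 72 mm (x) by 55 mm (y) inside, walls 10 mm high. Axes as the reader's. It moves with the drawer.
- tube_0: Capped micro sample tube lying on its side, 48 mm long (its y), 13 mm wide and high, 12 g. Origin: centre of the underside as it lies at the start; starts in a compartment of the drawer with its length roughly across the drawer. Absent in some starts.
- tube_1: Like tube_0.
- tube_2: Like tube_0.
- tube_3: Like tube_0.
- tray: Loose shallow steel tray, 100 mm (its x) by 180 mm (its y), walls 3 mm thick and 14 mm high, floor 3 mm thick; origin: centre of its underside.
- oil_bottle: Amber dropper bottle, 30 mm diameter, 71 mm high, behind the tray at the left edge of the bench; leave it alone. Origin: centre of its underside.
- spare_objective: Black spare objective, 31 mm diameter, 48 mm high, behind the tray; leave it alone. Origin: centre of its underside.
- coverslip_box: Small box of cover slips, 37 x 37 x 18 mm, in front of the microscope; leave it alone. Origin: centre of its underside.
- brass_weight: Brass knob weight, 22 mm diameter, 33 mm high, behind the reader on the right; leave it alone. Origin: centre of its underside.
- check_block: Black check block that starts on the bench between the reader and the tray: base 18 mm (its x) by 24 mm (its y), 14 mm high, with a round knob of 12 mm diameter on top, 22 mm high in all, 40 g. Origin: centre of its underside.

How it is judged:
By the outcome, as a careful person would: the job done as asked, in the order asked, and still so for the second after the job is handed in, with the robot touching nothing.
Of tube_0, tube_1, tube_2, tube_3 only 2 to 4 are there at a start; the rules pass over those that are not, and their reading is None.
At some moment in a run one of tray, check_block may be knocked a few centimetres aside while the robot is not near it.
Once in a run the grip may slacken for a moment while it holds something.
It also fails if it takes over 210 s, if anything falls off the work surface, if the arm or the gripper's body presses on something with over 40 N, if the wrist force passes 120 N, or if a joint passes its speed limit or range.

## Working session

There is one attempt and no reset: what is moved stays moved. The work goes in short steps, Python scripts to look and compute and a tool call to move; the robot and the scene stay as the last step left them, time stands still between calls to the robot, and variables do not carry over. Pictures are saved under pics/ and viewed, and the job is handed in when it is done.

Besides the shell and the picture viewer there is one more tool, called after "Request:" as name(argument=value, ...) on one line, values as JSON. carry_out: Moves the arm, as the interface text tells. Its arguments: {"type":"object","properties":{"series":{"type":"array"},"force":{"type":"number"}},"required":["series"]}

```bash
mkdir -p pics; cat > h.py <<'E'
import numpy as np, cv2
from scipy.spatial.transform import Rotation as R
from rig import robot
def snap(name,fn=None):
    c=robot.camera(name)
    if fn: cv2.imwrite('pics/'+fn,c['pixels'][:,:,::-1])
    return c
def rot(c):
    a=np.array(c['attitude'],float)
    return a if a.shape==(3,3) else R.from_quat(a).as_matrix()
def ray(c,u,v):
    xd,yd=(u-c['cx'])/c['fx'],(v-c['cy'])/c['fy']
    K=np.array([[c['fx'],0,c['cx']],[0,c['fy'],c['cy']],[0,0,1.]])
    p=cv2.undistortPoints(np.array([[[u,v]]],float),K,np.array([c['k1'],0,0,0.]))[0,0]
    return rot(c)@np.array([p[0],p[1],1.])
def pt(c,u,v,z):
    d=ray(c,u,v);o=np.array(c['position']);return o+d*(z-o[2])/d[2]
def proj(c,P):
    K=np.array([[c['fx'],0,c['cx']],[0,c['fy'],c['cy']],[0,0,1.]])
    Rm=rot(c).T;t=-Rm@np.array(c['position'])
    return cv2.projectPoints(np.array(P,float).reshape(-1,1,3),cv2.Rodrigues(Rm)[0],t,K,np.array([c['k1'],0,0,0.]))[0].reshape(-1,2)
E
python3 - <<'E'
from h import *
o=robot.get_obs();print(o)
for n in ['scene','top','wrist']:
    c=snap(n,n+'0.png');print(n,c['fx'],c['fy'],c['cx'],c['cy'],c['k1'],c['position'],c['attitude'])
E
```

```text
{'time': 0.0, 'q': array([-1.35150307e+00,  5.28447100e-01,  1.43387656e+00, -9.33056538e-06,
        1.18136592e+00, -1.78509539e-01]), 'joint_velocities': array([-9.33510285e-05, -1.87050690e-04, -2.32359829e-03,  7.63342665e-04,
       -7.18851448e-04, -3.99974169e-04]), 'joint_torque': array([-5.48015978e-04, -4.40045285e+01, -1.76593584e+01,  6.32988755e-02,
        5.82568883e-02, -1.59308465e-04]), 'position': array([ 0.24198328, -0.57548427,  0.22159151]), 'tool_rot': array([ 9.80283355e-01,  1.97594142e-01, -2.56919038e-05, -1.04815993e-03]), 'ft_force': array([-0.210321  , -0.55711832, -0.83678669]), 'moment': array([ 0.00483427,  0.04477837, -0.06022836]), 'grip_width': 0.08672925900524547}
scene 437.1251078647405 437.1251078647405 330.1957540534263 208.504062739365 0.024587822671407484 [0.08580548 0.913599   0.55256473] [-0.19579889  0.81843726 -0.52393792  0.13157622]
top 386.5272267692004 386.5272267692004 323.3441524521523 197.0154078956181 -0.022507212286209322 [0.45162771 0.00625829 1.32189628] [ 0.71117609 -0.70141347  0.04020758 -0.02512094]
wrist 312.54576290319625 312.54576290319625 320.3073440266891 201.46544499946324 -0.05962886509189487 [ 0.3031388  -0.55133041  0.38303825] [ 0.82672141 -0.54933362 -0.0679093   0.10076018]
```

View pics/scene0.png

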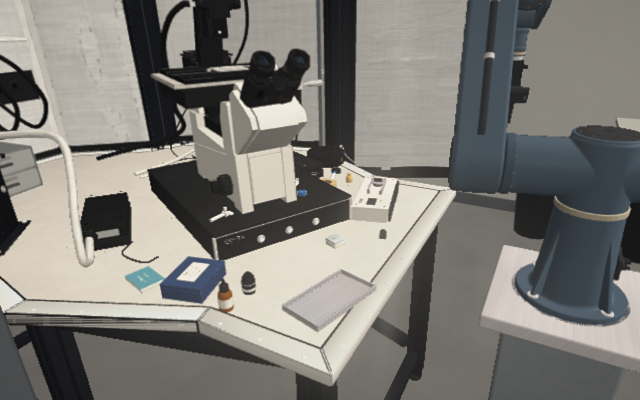

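View pics/top0.png

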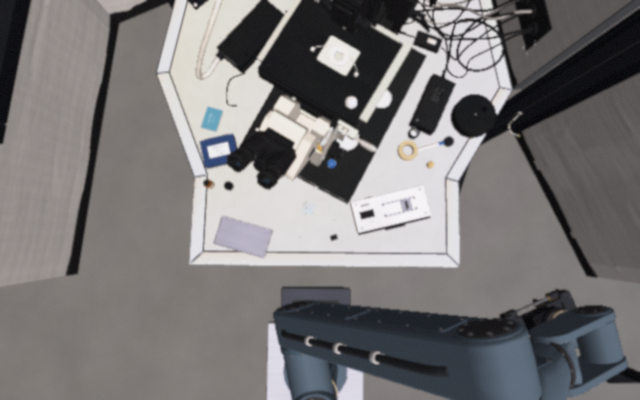

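View pics/wrist0.png

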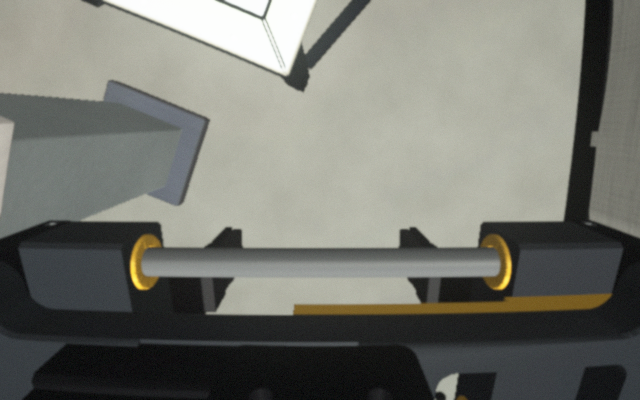

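The top view shows the white reader around (391,210), the tray at (243,237), and the check block at (334,237). The bench's front edge is at row 255. I'll zoom in to measure.

```bash
python3 - <<'E'
from h import *
c=robot.camera('top')
im=c['pixels'][:,:,::-1]
z=cv2.resize(im[170:260,190:450],None,fx=3,fy=3,interpolation=cv2.INTER_CUBIC);cv2.imwrite('pics/topz.png',z)
for n,(u,v,h) in dict(reader=(391,210,.046),tray=(243,237,.01),block=(334,237,.014),edgeR=(459,265,0),edgeL=(190,264,0)).items(): print(n,pt(c,u,v,h).round(3))
g=im.min(axis=2)
m=((g>200)*255).astype('uint8'); m[:180]=0
n,l,s,ce=cv2.connectedComponentsWithStats(m)
for i in range(1,n):
    if s[i,4]>300: print(s[i],ce[i])
E
```

```text
reader [ 0.53  -0.245  0.046]
tray [0.434 0.248 0.01 ]
block [ 0.438 -0.059  0.014]
edgeR [ 0.348 -0.488  0.   ]
edgeL [0.341 0.425 0.   ]
[191 180  14  80 776] [197.67268041 219.15335052]
[  205   180   240    72 13502] [334.15768034 215.20448822]
[447 181  12  82 810] [452.66049383 220.17283951]
[ 193  253  264   14 2719] [327.64692902 259.50643619]
[268 325  22  75 995] [275.40904523 370.05427136]
[339 370  23  30 513] [352.03898635 386.77387914]
```

View pics/topz.png

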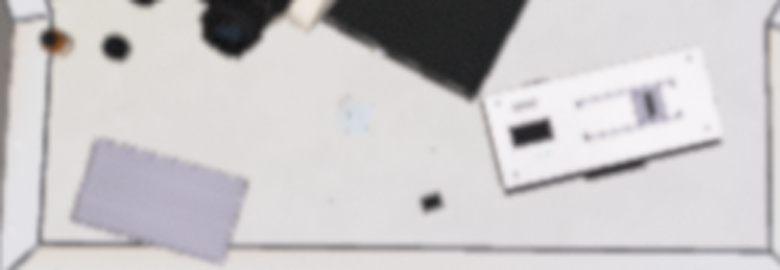

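```bash
cat >> h.py <<'E'
def row(P,psi=None):
    """shift/turn (mm,deg, tool axes) from present pose to TCP P, tool down with x yaw psi(deg)"""
    o=robot.get_obs();Rc=R.from_quat(o['tool_rot'])
    t=Rc.inv().apply(np.array(P)-o['position'])*1000
    if psi is None: r=np.zeros(3)
    else:
        a=np.radians(psi);c,s=np.cos(a),np.sin(a)
        Rt=R.from_matrix(np.array([[c,s,0],[s,-c,0],[0,0,-1.]]))
        r=np.degrees((Rc.inv()*Rt).as_rotvec())
    return np.round(t,1),np.round(r,1)
def st():
    o=robot.get_obs();Rc=R.from_quat(o['tool_rot']).as_matrix()
    print('t',round(o['time'],2),'P',o['position'].round(4),'psi',np.degrees(np.arctan2(Rc[1,0],Rc[0,0])).round(1),'z',Rc[:,2].round(3),'F',o['ft_force'].round(1),'w',round(o['grip_width'],4))
E
python3 - <<'E'
from h import *
st();c=robot.camera('wrist');o=robot.get_obs()
Rc=R.from_quat(o['tool_rot'])
print(Rc.inv().apply(np.array(c['position'])-o['position']),Rc.inv().apply(rot(c)[:,2]))
print(row([.42,-.27,.27],13))
E
```

```text
t 0.2 P [ 0.242  -0.5758  0.2219] psi 22.8 z [-0.     0.001 -1.   ] F [-0.5  0.8  0.1] w 0.0869
[ 0.06582498  0.00100601 -0.1611863 ] [-2.41478414e-01 -4.20155314e-05  9.70406190e-01]
(array([ 282.5, -213.1,  -47.6]), array([-0.1, -0. ,  9.8]))
```

Request:
carry_out(series=[[60,-45,-30,0,0,5,0],[120,-90,-48,0,0,9.8,0],[180,-135,-48,0,0,9.8,0],[240,-180,-48,0,0,9.8,0],[282,-213,-48,0,0,9.8,0],[282,-213,-48,0,0,9.8,0],[282,-213,-48,0,0,9.8,0]])

```text
time: 1.12
position: [0.4204, -0.2671, 0.2705]
tool_rot: [0.993, 0.116, -0.0, -0.001]
ft_force: [-0.1, -0.3, -0.2]
grip_width: 0.0436
```

```bash
python3 - <<'E'
from h import *
st();c=snap('wrist','w1.png')
E
```

```text
t 1.12 P [ 0.4204 -0.2671  0.2705] psi 13.3 z [-0.     0.002 -1.   ] F [-0.1 -0.3 -0.2] w 0.0436
```

View pics/w1.png

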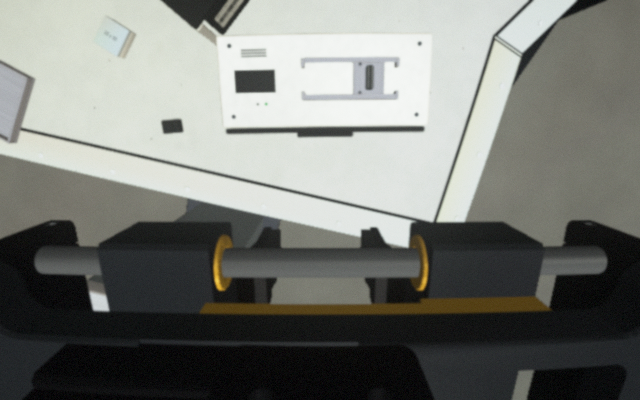

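The wrist view shows the reader deck with corners near (219,35), (432,33), (425,128) and (227,128). The catch fin is at (370,77), the check block at (172,126), and the tray edge is at far left. Next I'll fit the reader frame.

```bash
cat > reader.py <<'E'
from h import *
def fitreader(c,zdeck=.046,dbg=True):
    im=c['pixels'].astype(int);g=im.min(axis=2)
    return im,g
E
python3 - <<'E'
from h import *
c=robot.camera('wrist');im=c['pixels'];g=cv2.cvtColor(im,cv2.COLOR_RGB2GRAY)
z=cv2.resize(im[20:150,150:450,::-1],None,fx=2.6,fy=2.6,interpolation=cv2.INTER_CUBIC);cv2.imwrite('pics/w1z.png',z)
# deck corners: pixel brightness
m=((im.min(axis=2)>235)*255).astype('uint8');m[150:]=0
n,l,s,ce=cv2.connectedComponentsWithStats(m)
for i in range(1,n):
    if s[i,4]>2000: print(i,s[i],ce[i])
i=l[60,300];print(i)
k=np.argwhere(l==i)[:,::-1].astype(np.int32)
r=cv2.minAreaRect(k);print(r,cv2.boxPoints(r))
ap=cv2.approxPolyDP(cv2.convexHull(k),6,True)[:,0];print(ap)
for a in ap: print(a,pt(c,*a,.046).round(4))
# fin
sub=g[55:100,355:390];mm=(sub<75);ys,xs=np.nonzero(mm);print('fin',xs.min()+355,xs.max()+355,ys.min()+55,ys.max()+55,xs.mean()+355,ys.mean()+55)
print(pt(c,xs.mean()+355,ys.mean()+55,.066).round(4))
E
```

```text
1 [  216    34   213    91 14032] [325.47448689  78.7165764 ]
0
((319.5, 199.5), (399.0, 639.0), 90.0) [[-1.2215852e-14  0.0000000e+00]
 [ 6.3900000e+02  0.0000000e+00]
 [ 6.3900000e+02  3.9900000e+02]
 [ 0.0000000e+00  3.9900000e+02]]
[[639 399]
 [  0 399]
 [  0   0]
 [639   0]]
[639 399] [ 0.1737 -0.8942  0.046 ]
[  0 399] [-0.0795  0.1834  0.046 ]
[0 0] [0.5474 0.1584 0.046 ]
[639   0] [ 0.7235 -0.595   0.046 ]Traceback (most recent call last):
  File "<stdin>", line 15, in <module>
    return umr_minimum(a, axis, None, out, keepdims, initial, where)
ValueError: zero-size array to reduction operation minimum which has no identity
```

View pics/w1z.png

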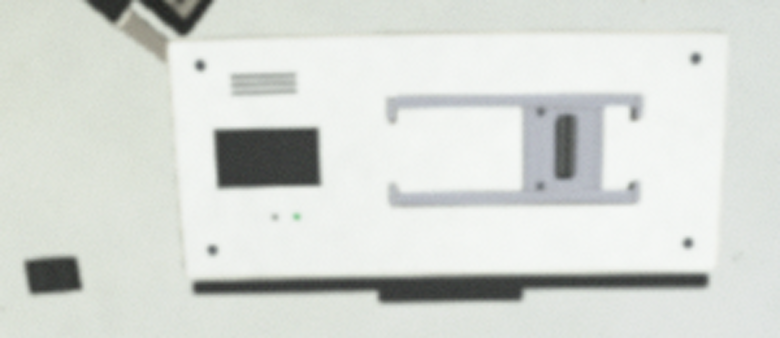

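```bash
python3 - <<'E'
from h import *
c=robot.camera('wrist');im=c['pixels'];g=cv2.cvtColor(im,cv2.COLOR_RGB2GRAY)
m=((im.min(axis=2)>235)*255).astype('uint8');m[150:]=0
n,l,s,ce=cv2.connectedComponentsWithStats(m)
i=1+np.argmax(s[1:,4])
k=np.argwhere(l==i)[:,::-1].astype(np.int32)
ap=cv2.approxPolyDP(cv2.convexHull(k),5,True)[:,0]
P=[pt(c,*a,.046) for a in ap]
for a,p in zip(ap,P): print(a,p.round(4))
r=cv2.minAreaRect(np.array([pt(c,*a,.046)[:2]*1000 for a in cv2.convexHull(k)[:,0]],np.float32));print(r)
x0,y0=355,55
sub=g[55:100,355:390];mm=(sub<100);ys,xs=np.nonzero(mm);print(sub.min(),'fin',xs.min()+355,xs.max()+355,ys.min()+55,ys.max()+55,xs.mean()+355,ys.mean()+55)
print(pt(c,xs.mean()+355,ys.mean()+55,.069).round(4))
E
```

```text
[426  34] [ 0.6111 -0.3515  0.046 ]
[421 122] [ 0.5145 -0.3742  0.046 ]
[222 123] [ 0.459  -0.1403  0.046 ]
[215  37] [ 0.5531 -0.1162  0.046 ]
((534.8631591796875, -246.04039001464844), (100.12018585205078, 245.21981811523438), 13.672772407531738)
75 fin 363 368 64 87 365.3030303030303 75.64646464646465
[ 0.5461 -0.2928  0.069 ]
```

```bash
python3 - <<'E'
from h import *
st()
print(row([.546,-.2928,.13],13.7))
E
```

```text
t 1.27 P [ 0.4195 -0.271   0.2704] psi 13.0 z [-0.  0. -1.] F [-0.  -0.3 -0.3] w 0.0437
(array([118.4,  49.7, 140.4]), array([-0. ,  0. , -0.7]))
```

Request:
carry_out(series=[[40,17,20,0,0,0,0],[80,33,50,0,0,-0.7,0],[118.4,49.7,90,0,0,-0.7,0],[118.4,49.7,130,0,0,-0.7,0],[118.4,49.7,140.4,0,0,-0.7,0],[118.4,49.7,140.4,0,0,-0.7,0],[118.4,49.7,140.4,0,0,-0.7,0]])

```text
time: 2.15
position: [0.5465, -0.2941, 0.1319]
tool_rot: [0.993, 0.119, 0.001, 0.001]
ft_force: [-0.2, 0.3, 0.5]
grip_width: 0.0437
```

```bash
python3 - <<'E'
from h import *
robot.camera('wrist');st();c=snap('wrist','w2.png');im=c['pixels']
print(proj(c,[[.5461,-.2928,.069]]))
E
```

```text
t 2.2 P [ 0.5467 -0.294   0.1321] psi 13.6 z [ 0.003 -0.002 -1.   ] F [ 0.  -0.1  0.4] w 0.0434
[[316.94005139 215.07592049]]
```

View pics/w2.png

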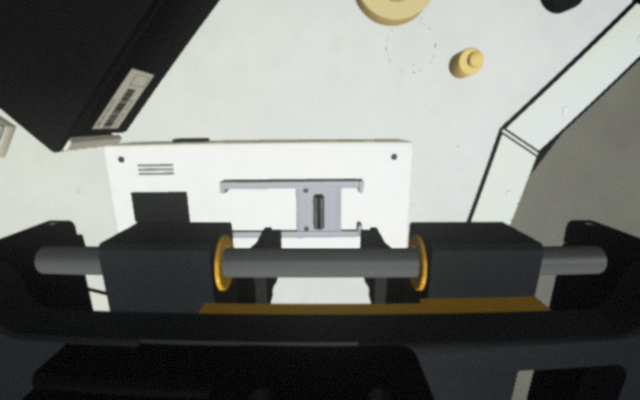

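The fin is centred at about (319,211), between the open fingers. I'll compute the fin point and the descent.

```bash
python3 - <<'E'
from h import *
c=robot.camera('wrist');im=c['pixels'];g=cv2.cvtColor(im,cv2.COLOR_RGB2GRAY)
sub=g[188:236,306:334];mm=((sub<100)*255).astype('uint8');n,l,s,ce=cv2.connectedComponentsWithStats(mm)
i=1+np.argmax(s[1:,4]);print(s[i],ce[i]+[306,188])
p=pt(c,*(ce[i]+[306,188]),.068);print(p)
st()
for z in (.085,.0605): print(row([p[0],p[1],z],13.7))
e=np.array([-np.sin(np.radians(13.7)),np.cos(np.radians(13.7))]);print(e)
E
```

```text
[  9   7   9  34 206] [318.80097087 211.90291262]
[ 0.54855513 -0.293411    0.068     ]
t 2.3 P [ 0.5466 -0.2935  0.1319] psi 13.7 z [ 0.002 -0.002 -1.   ] F [ 0.2 -0.2 -0.4] w 0.0436
(array([ 1.9,  0.2, 46.9]), array([ 0.1, -0.1, -0. ]))
(array([ 1.8,  0.2, 71.4]), array([ 0.1, -0.1, -0. ]))
[-0.23683815  0.97154912]
```

Request:
carry_out(series=[[1.9,0.2,30,0,0,0,0],[1.9,0.2,55,0,0,0,0],[1.9,0.2,71,0,0,0,0],[1.9,0.2,71,0,0,0,-0.5],[1.9,0.2,71,0,0,0,-1],[1.9,0.2,71,0,0,0,-1],[1.9,0.2,71,0,0,0,-1],[1.9,0.2,71,0,0,0,-1]], force=15)

```text
time: 3.3
position: [0.5485, -0.2923, 0.0614]
tool_rot: [0.993, 0.119, 0.001, 0.0]
ft_force: [-0.1, 4.7, 5.1]
grip_width: 0.0079
```

```bash
python3 - <<'E'
from h import *
st()
E
```

```text
t 3.3 P [ 0.5485 -0.2923  0.0614] psi 13.7 z [ 0.002 -0.    -1.   ] F [-0.1  4.7  5.1] w 0.0079
```

Request:
carry_out(series=[[0,-8,0,0,0,0,-1],[0,-16,0,0,0,0,-1],[0,-24,0,0,0,0,-1],[0,-32,0,0,0,0,-1],[0,-39,0,0,0,0,-1],[0,-43,0,0,0,0,-1],[0,-44,0,0,0,0,-1],[0,-44,0,0,0,0,-1]])

```text
time: 4.3
position: [0.5385, -0.2513, 0.0615]
tool_rot: [0.993, 0.119, 0.001, 0.002]
ft_force: [-2.0, -6.0, -0.8]
grip_width: 0.0077
```

```bash
python3 - <<'E'
from h import *
st();o=robot.get_obs();print((o['position'][:2]-[.5485,-.2923])@[-.2368,.9716], (o['position'][:2]-[.5485,-.2923])@[.9716,.2368])
E
```

```text
t 4.3 P [ 0.5385 -0.2513  0.0615] psi 13.7 z [ 0.003 -0.003 -1.   ] F [-2.  -6.  -0.8] w 0.0077
0.04225366926927211 -3.1542949973649804e-05
```

Request:
carry_out(series=[[0,-42,0,0,0,0,-0.4],[0,-42,0,0,0,0,-0.4],[0,-42,0,0,0,0,-0.4],[0,-42,-15,0,0,0,-0.4],[0,-42,-40,0,0,0,-1],[0,-21,-60,0,0,0,-1],[0,0,-60,0,0,0,-1],[0,0,-60,0,0,0,-1]])

```text
time: 5.3
position: [0.5386, -0.2524, 0.1209]
tool_rot: [0.993, 0.118, 0.002, 0.002]
ft_force: [-0.4, -0.4, -0.3]
grip_width: 0.005
```

```bash
python3 - <<'E'
from h import *
robot.camera('wrist');st();c=snap('wrist','w3.png');
E
```

```text
t 5.35 P [ 0.5377 -0.251   0.1203] psi 13.6 z [ 0.002 -0.002 -1.   ] F [-0.1  0.2  0.3] w 0.003
```

View pics/w3.png

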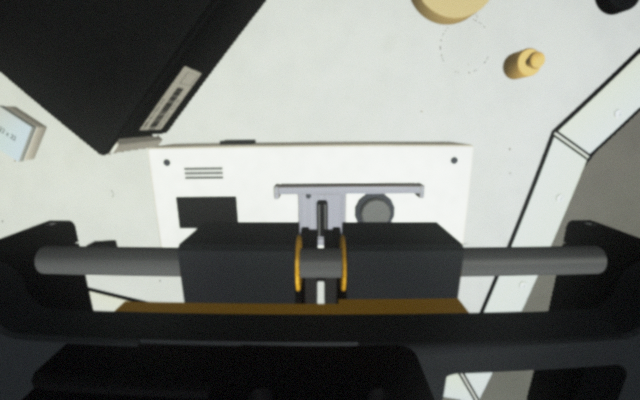

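The button is uncovered at (375,208) and the fin is at (322,215). My retreat rows were wrong: I repeated −42 mm even though shifts are relative to the current pose. That means the tool briefly pressed the fin against its stop or slid over it. I'll check where the catch is now.

```bash
python3 - <<'E'
from h import *
c=robot.camera('wrist');im=c['pixels']
cv2.imwrite('pics/w3z.png',cv2.resize(im[130:250,230:490,::-1],None,fx=3,fy=3,interpolation=cv2.INTER_CUBIC))
p=pt(c,375.3,207.5,.053);print('button',p)
f=pt(c,322,200,.069);print('fin rear',f)
st();print(row([p[0],p[1],.075],13.7))
E
```

```text
button [ 0.55161772 -0.29085539  0.053     ]
fin rear [ 0.5515363  -0.24914515  0.069     ]
t 5.45 P [ 0.5371 -0.2499  0.1201] psi 13.7 z [ 0.    -0.001 -1.   ] F [-0.   0.2 -0.4] w 0.001
(array([ 4.4, 43.2, 45.2]), array([ 0., -0., -0.]))
```

View pics/w3z.png

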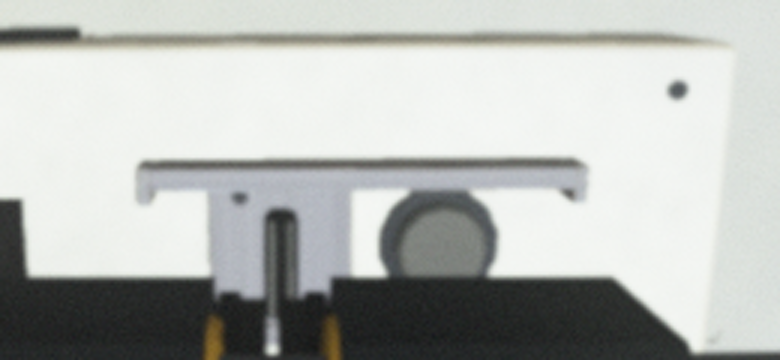

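Request:
carry_out(series=[[2.6,22,10,0,0,0,-1],[2.6,43.5,25,0,0,0,-1],[2.6,43.5,50,0,0,0,-1],[2.6,43.5,60,0,0,0,-1],[2.6,43.5,67,0,0,0,-1],[2.6,43.5,71,0,0,0,-1],[2.6,43.5,73.5,0,0,0,-1],[2.6,43.5,73.5,0,0,0,-1]])

```text
time: 6.45
position: [0.5499, -0.2918, 0.0479]
tool_rot: [0.993, 0.119, 0.0, 0.001]
ft_force: [-3.3, -0.3, 3.7]
grip_width: 0.0003
```

```bash
python3 - <<'E'
from h import *
st();c=snap('wrist','w4.png');
E
```

```text
t 6.45 P [ 0.5499 -0.2918  0.0479] psi 13.7 z [ 0.    -0.002 -1.   ] F [-3.3 -0.3  3.7] w 0.0003
```

View pics/w4.png

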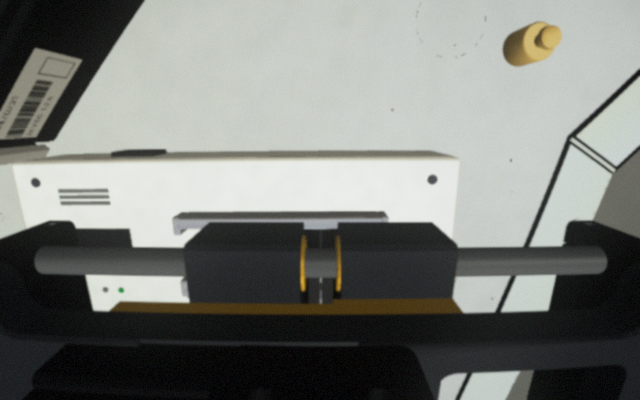

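Request:
carry_out(series=[[0,0,-5,0,0,0,-1],[0,0,-30,0,0,0,-1],[-30,0,-80,0,0,0,-0.5],[-80,0,-130,0,0,0,-0.5],[-130,0,-180,0,0,0,-0.5],[-155,0,-220,0,0,0,-0.5],[-155,0,-220,0,0,0,-0.5],[-155,0,-220,0,0,0,-0.5]])

```text
time: 7.5
position: [0.3995, -0.328, 0.2681]
tool_rot: [0.993, 0.119, 0.001, 0.001]
ft_force: [-0.5, 0.2, -1.3]
grip_width: 0.0214
```

```bash
python3 - <<'E'
from h import *
robot.camera('wrist');st();c=snap('wrist','w5.png');
E
```

```text
t 7.55 P [ 0.3995 -0.3275  0.2672] psi 13.7 z [ 0.    -0.001 -1.   ] F [-0.2  0.6 -0.6] w 0.0216
```

View pics/w5.png

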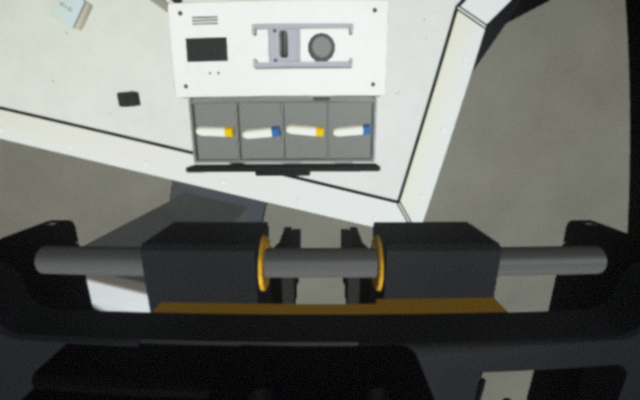

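The drawer is out and has four tubes, at about (216,132), (263,132), (306,131) and (352,130). The catch is aside and the block is at (128,98). Next I'll measure the tubes.

```bash
python3 - <<'E'
from h import *
c=robot.camera('wrist');im=c['pixels']
cv2.imwrite('pics/w5z.png',cv2.resize(im[80:180,170:400,::-1],None,fx=3.4,fy=3.4,interpolation=cv2.INTER_CUBIC))
hsv=cv2.cvtColor(im,cv2.COLOR_RGB2HSV)
g=im.max(axis=2)
roi=np.zeros(g.shape,bool);roi[106:156,194:374]=1
m=(((g>170)|((hsv[:,:,1]>120)&(g>90)))&roi).astype('uint8')*255
n,l,s,ce=cv2.connectedComponentsWithStats(m)
for i in range(1,n):
    if s[i,4]>60:
        k=np.argwhere(l==i)[:,::-1]
        W=np.array([pt(c,*a,.0185)[:2]*1000 for a in k],np.float32)
        r=cv2.minAreaRect(W);mu,ev=cv2.PCACompute(W,None)
        print(s[i],np.round(r[0],1),np.round(r[1],1),'axis',np.degrees(np.arctan2(ev[0,1],ev[0,0])).round(1))
for n,(u,v) in dict(fl=(188,167),fr=(380,167)).items(): print(n,pt(c,u,v,.038))
for n,(u,v) in dict(l1=(194,160),l2=(374,160),u1=(194,100),u2=(374,99)).items(): print(n,pt(c,u,v,.022))
E
```

```text
[286 125  39  12 353] [ 451.1 -295.6] [12.3 48.8] axis 99.1
[334 125  37  12 324] [ 465.2 -354.1] [11.9 46.5] axis 108.6
[196 127  38  10 346] [ 422.6 -182.1] [11.4 48.6] axis 102.0
[243 127  37  12 328] [ 434.8 -241.1] [12.  47.4] axis 109.2
fl [ 0.37325376 -0.16236597  0.038     ]
fr [ 0.43053541 -0.39791039  0.038     ]
l1 [ 0.38055972 -0.16268767  0.022     ]
l2 [ 0.43606856 -0.39125048  0.022     ]
u1 [ 0.45550522 -0.15110933  0.022     ]
u2 [ 0.50938286 -0.3704096   0.022     ]
```

View pics/w5z.png

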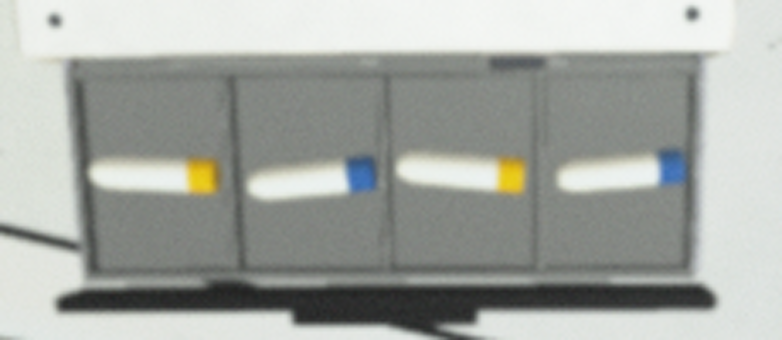

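```bash
python3 - <<'E'
from h import *
st();print(row([.4245,-.1815,.15],102))
E
```

```text
t 7.65 P [ 0.3995 -0.3272  0.2664] psi 13.8 z [-0.001  0.001 -1.   ] F [ 0.1 -0.5 -0.2] w 0.0219
(array([  59.1, -135.5,  116.5]), array([ -0.1,  -0. , -88.2]))
```

Request:
carry_out(series=[[10,-20,0,0,0,-10.5,-0.3],[20,-40,10,0,0,-21,-0.3],[30,-65,30,0,0,-31.5,-0.3],[40,-90,50,0,0,-42,-0.3],[50,-115,70,0,0,-52.5,-0.3],[59,-135.5,90,0,0,-63,-0.3],[59,-135.5,110,0,0,-73.5,-0.3],[59,-135.5,116.5,0,0,-84,-0.3]])

```text
time: 8.65
position: [0.4238, -0.1797, 0.1476]
tool_rot: [0.654, 0.756, -0.0, -0.003]
ft_force: [-0.5, 0.1, -0.1]
grip_width: 0.0306
```

```bash
python3 - <<'E'
from h import *
c=snap('wrist');st();c=snap('wrist','w6.png')
print(proj(c,[[.4245,-.1815,.0185]]))
print(row([.4245,-.1815,.0155],102))
E
```

```text
t 8.7 P [ 0.4236 -0.1799  0.1473] psi 98.5 z [-0.005  0.004 -1.   ] F [-0.3 -0.  -0.2] w 0.0306
[[321.10796516 196.01236669]]
(array([ -1.9,   1. , 132.5]), array([-0.2, -0.2, -4.2]))
```

View pics/w6.png

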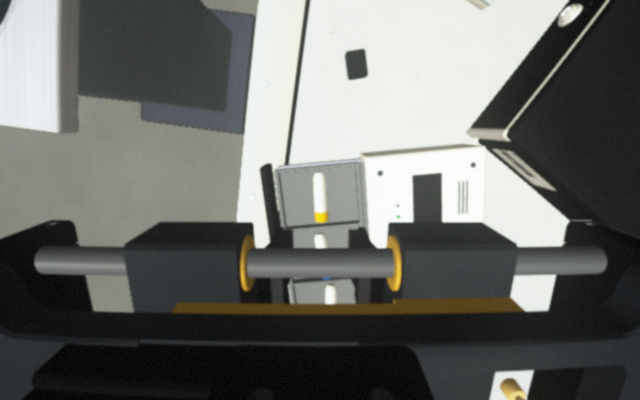

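The tube sits at (321,197), matching the predicted (321,196), so I can descend.

Request:
carry_out(series=[[-1.9,1,40,0,0,-4,-0.3],[-1.9,1,80,0,0,-4,-0.3],[-1.9,1,110,0,0,-4,-0.3],[-1.9,1,132,0,0,-4,-0.3],[-1.9,1,132,0,0,-4,-0.6],[-1.9,1,132,0,0,-4,-1],[-1.9,1,132,0,0,-4,-1],[-1.9,1,132,0,0,-4,-1]], force=15)

```text
time: 9.75
position: [0.4248, -0.1817, 0.0168]
tool_rot: [0.63, 0.776, -0.0, -0.002]
ft_force: [0.2, -0.7, 0.1]
grip_width: 0.0126
```

```bash
python3 - <<'E'
from h import *
st()
print(row([.425,-.10,.20],102))
print(row([.434,.21,.20],100))
E
```

```text
t 9.75 P [ 0.4248 -0.1817  0.0168] psi 101.8 z [-0.003  0.003 -1.   ] F [ 0.2 -0.7  0.1] w 0.0126
(array([  80.5,   16.4, -183. ]), array([-0.2, -0.2, -0.2]))
(array([ 382.1,   88.7, -182.2]), array([-0.2, -0.2,  1.8]))
```

```bash
python3 - <<'E'
from h import *
a=robot.camera('top')
cv2.imwrite('pics/t2.png',cv2.resize(a['pixels'][90:260,180:440,::-1],None,fx=3,fy=3))
b=robot.camera('scene')
cv2.imwrite('pics/s2.png',cv2.resize(b['pixels'][30:330,130:430,::-1],None,fx=2,fy=2))
def tri(ua,ub):
    d1,d2=ray(a,*ua),ray(b,*ub);o1,o2=np.array(a['position']),np.array(b['position'])
    A=np.stack([d1,-d2],1);s=np.linalg.lstsq(A,o2-o1,rcond=None)[0]
    return o1+d1*s[0],o2+d2*s[1]
print(tri((268,182),(297,58)));print(tri((239,163),(262,62)))
E
```

```text
(array([0.56370808, 0.1129785 , 0.45929371]), array([0.57245394, 0.11812502, 0.46106681]))
(array([0.60632221, 0.17986285, 0.45651025]), array([0.61190468, 0.18365909, 0.45826972]))
```

View pics/t2.png

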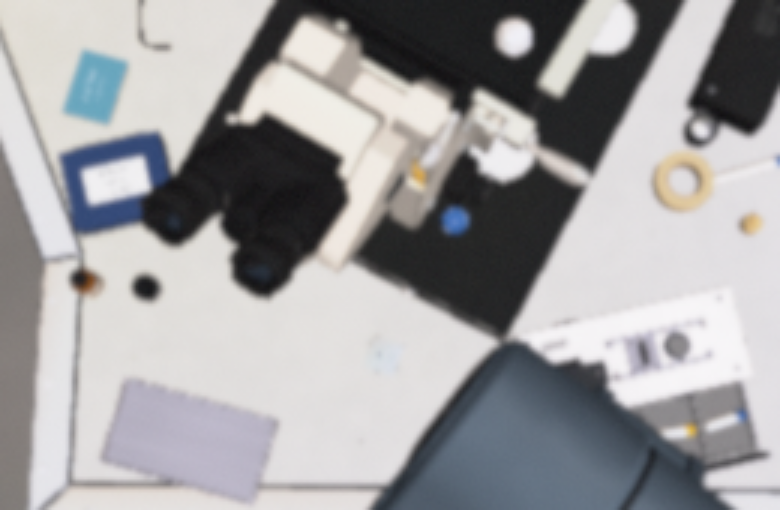

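View pics/s2.png

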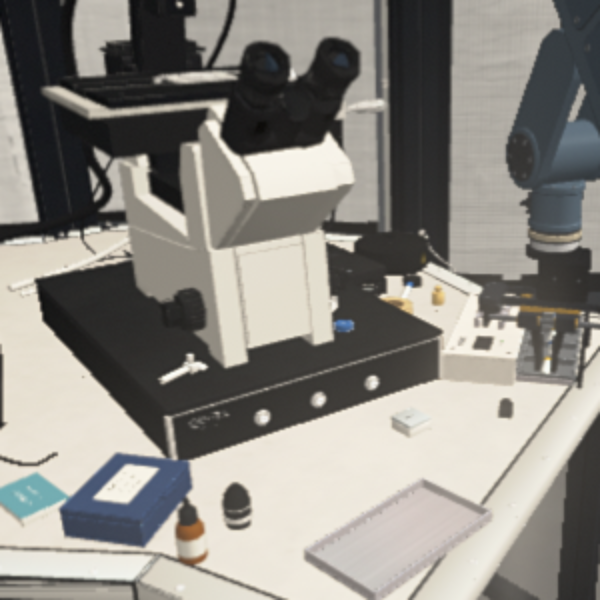

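The eyepieces are at about x 0.57, z 0.46, so I'll stay low and in front of them. Next is the tray pose from the top view, with corners at (222,216), (272,230), (264,257) and (214,243).

```bash
python3 - <<'E'
from h import *
a=robot.camera('top');im=a['pixels']
hsv=cv2.cvtColor(im,cv2.COLOR_RGB2HSV)
print(im[237,243],im[250,200],im[215,300])
m=(np.abs(im.astype(int)-im[237,243]).max(axis=2)<22).astype('uint8')*255
n,l,s,ce=cv2.connectedComponentsWithStats(m)
i=l[237,243];print(s[i])
k=cv2.convexHull(np.argwhere(l==i)[:,::-1].astype(np.int32))[:,0]
r=cv2.minAreaRect(np.array([pt(a,*q,.012)[:2]*1000 for q in k],np.float32));print(r,cv2.boxPoints(r))
o=robot.get_obs();st()
E
```

```text
[186 181 198] [225 224 230] [226 223 222]
[ 213  216   86   42 1674]
((416.14739990234375, 201.0537109375), (286.14471435546875, 116.66719055175781), 74.71427154541016) [[322.1589   78.42146]
 [434.69876  47.66417]
 [510.1359  323.68597]
 [397.59604 354.44324]]
t 9.9 P [ 0.4248 -0.1817  0.0166] psi 101.8 z [-0.004  0.003 -1.   ] F [ 0.4 -0.4  3.8] w 0.0124
```

```bash
python3 - <<'E'
from h import *
a=robot.camera('top')
C=np.array([pt(a,u,v,.012)[:2] for u,v in ((222.3,216),(272.3,230),(264,257.3),(214,243.3))]);print(C.round(4),C.mean(0))
for i in range(4): d=C[i]-C[i-1];print(np.linalg.norm(d).round(3),np.degrees(np.arctan2(d[1],d[0])).round(1))
print(row([.424,-.15,.14],102)); print(row([.424,.10,.14],108)); 
E
```

```text
[[0.5038 0.3193]
 [0.4591 0.1496]
 [0.3676 0.1752]
 [0.412  0.3438]] [0.43562328 0.24696898]
0.095 -14.9
0.175 -104.8
0.095 164.4
0.174 75.3
(array([  31.6,    5.4, -123.3]), array([-0.2, -0.2, -0.2]))
(array([ 276.3,   56.6, -122.6]), array([-0.2, -0.2, -6.2]))
```

```bash
python3 - <<'E'
from h import *
print(row([.418,.13,.13],165))
E
```

```text
(array([ 306.9,   56.9, -112.5]), array([ -0. ,  -0.3, -63.2]))
```

Request:
carry_out(series=[[0,0,-30,0,0,0,-1],[0,0,-70,0,0,0,-1],[40,8,-112,0,0,-10,-1],[100,20,-112,0,0,-20,-1],[160,30,-112,0,0,-30,-1],[220,40,-112,0,0,-40,-1],[270,50,-112,0,0,-50,-1],[306,57,-112,0,0,-60,-1]])

```text
time: 10.95
position: [0.4175, 0.1313, 0.1296]
tool_rot: [0.154, 0.988, 0.001, -0.002]
ft_force: [0.8, -0.1, -0.2]
grip_width: 0.0127
```

```bash
python3 - <<'E'
from h import *
robot.camera('wrist');st();c=snap('wrist','w7.png')
E
```

```text
t 11.0 P [0.4173 0.134  0.1297] psi 162.6 z [-0.003  0.005 -1.   ] F [-0.3  1.7  0.5] w 0.0129
```

View pics/w7.png

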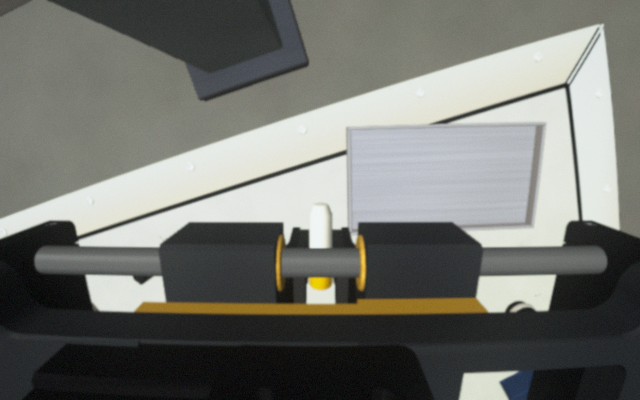

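The tube is held and the tray shows clearly, with rim corners at (347,127), (546,123), (535,227) and (352,228). I'll refine its pose.

```bash
python3 - <<'E'
from h import *
c=robot.camera('wrist')
cv2.imwrite('pics/w7z.png',cv2.resize(c['pixels'][105:245,320:570,::-1],None,fx=3,fy=3,interpolation=cv2.INTER_CUBIC))
C=np.array([pt(c,u,v,.014)[:2] for u,v in ((347,127),(546,123),(535,227),(353,229))]);print(C.round(4),C.mean(0))
for i in range(4): d=C[i]-C[i-1];print(np.linalg.norm(d).round(3),np.degrees(np.arctan2(d[1],d[0])).round(1))
E
```

```text
[[0.3647 0.1727]
 [0.414  0.3443]
 [0.5083 0.3194]
 [0.4555 0.1513]] [0.43561785 0.24691452]
0.093 166.8
0.179 74.0
0.098 -14.8
0.176 -107.5
```

View pics/w7z.png

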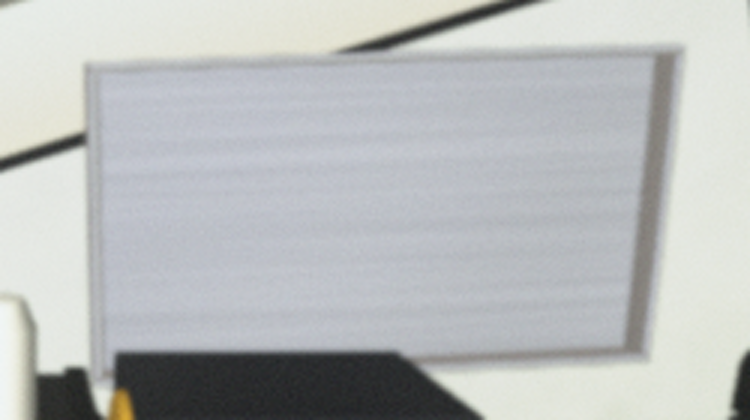

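```bash
python3 - <<'E'
from h import *
st();print(row([.4508,.3019,.0085],164.5))
E
```

```text
t 11.1 P [0.4177 0.1305 0.1295] psi 162.0 z [-0.004  0.003 -1.   ] F [-0.  -0.6 -0.6] w 0.0127
(array([ 20.9, 173.1, 121.4]), array([ 0.1, -0.2, -2.5]))
```

Request:
carry_out(series=[[7,60,0,0,0,-2.5,-1],[14,120,20,0,0,-2.5,-1],[21,173,50,0,0,-2.5,-1],[21,173,90,0,0,-2.5,-1],[21,173,110,0,0,-2.5,-1],[21,173,120,0,0,-2.5,-1],[21,173,121,0,0,-2.5,-0.45],[21,173,121,0,0,-2.5,-0.45]])

```text
time: 12.1
position: [0.4516, 0.3015, 0.0096]
tool_rot: [0.136, 0.991, 0.001, -0.001]
ft_force: [0.3, 0.2, -0.2]
grip_width: 0.0217
```

```bash
python3 - <<'E'
from h import *
st();print(row([.4508,.3019,.13],164.5))
# next tube 2: (434.8,-241.1) ax 109.2
print(row([.4368,-.2406,.15],109))
E
```

```text
t 12.1 P [0.4516 0.3015 0.0096] psi 164.4 z [-0.002  0.003 -1.   ] F [ 0.3  0.2 -0.2] w 0.0217
(array([   1.2,    0.5, -120.4]), array([ 0.1, -0.2, -0.1]))
(array([-130.9, -525.8, -142. ]), array([ 0. , -0.2, 55.4]))
```

Request:
carry_out(series=[[0,0,-20,0,0,0,-0.45],[0,0,-70,0,0,0,-0.4],[-5,-30,-120,0,0,0,-0.3],[-20,-85,-130,0,0,8,-0.3],[-35,-140,-130,0,0,18,-0.3],[-50,-195,-130,0,0,28,-0.3],[-65,-250,-130,0,0,38,-0.3],[-80,-305,-130,0,0,48,-0.3]])

```text
time: 13.1
position: [0.4473, -0.0163, 0.1399]
tool_rot: [0.529, 0.848, 0.001, -0.0]
ft_force: [0.5, -0.2, 0.4]
grip_width: 0.0304
```

```bash
python3 - <<'E'
from h import *
c=snap('wrist','w8.png');st()
print(row([.4368,-.2406,.15],109))
E
```

```text
t 13.15 P [ 0.4489 -0.0227  0.14  ] psi 115.6 z [ 0.003 -0.002 -1.   ] F [ 0.3 -4.1 -0.6] w 0.0306
(array([-191.3, -105.1,   -9.7]), array([0.1, 0.2, 6.6]))
```

View pics/w8.png

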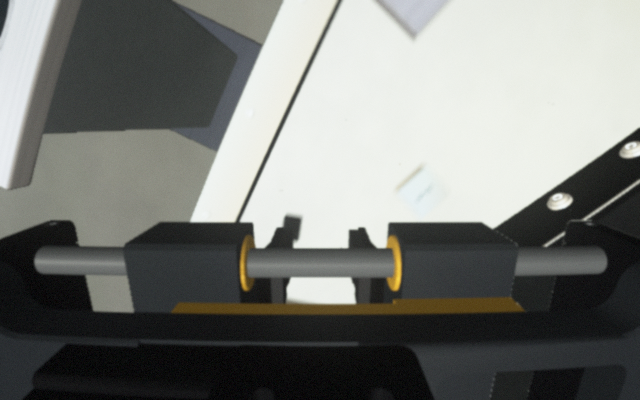

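Request:
carry_out(series=[[-55,-30,0,0,0,6.6,-0.3],[-110,-60,0,0,0,6.6,-0.3],[-160,-90,0,0,0,6.6,-0.3],[-191.3,-105.1,-9.7,0,0,6.6,-0.3],[-191.3,-105.1,-9.7,0,0,6.6,-0.3],[-191.3,-105.1,-9.7,0,0,6.6,-0.3]])

```text
time: 13.9
position: [0.4362, -0.2396, 0.1504]
tool_rot: [0.581, 0.814, 0.0, 0.001]
ft_force: [0.3, -0.1, -0.2]
grip_width: 0.0306
```

```bash
python3 - <<'E'
from h import *
robot.camera('wrist');c=snap('wrist','w9.png');st()
print(proj(c,[[.4368,-.2406,.0185]]))
print(row([.4368,-.2406,.0155],109))
E
```

```text
t 14.0 P [ 0.4363 -0.2388  0.1501] psi 109.1 z [ 0.002 -0.001 -1.   ] F [-0.2  0.4  0.2] w 0.0306
[[319.8399171  194.40322426]]
(array([ -1.7,  -0.3, 134.6]), array([0.1, 0.1, 0.1]))
```

View pics/w9.png

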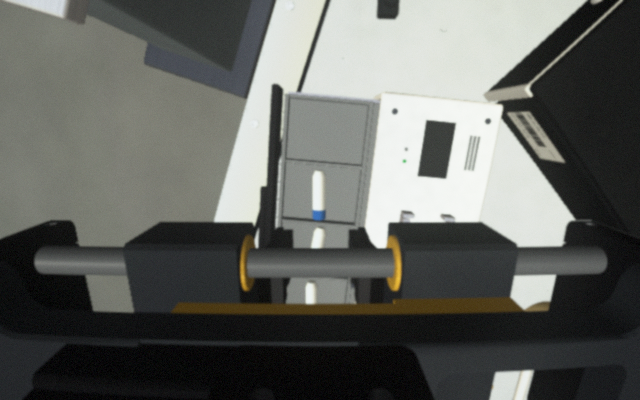

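The first compartment is empty. The second tube is at (318,195), close to the predicted (320,194), so I can descend and grip.

Request:
carry_out(series=[[-1.7,-0.8,40,0,0,0,-0.3],[-1.7,-0.8,80,0,0,0,-0.3],[-1.7,-0.8,112,0,0,0,-0.3],[-1.7,-0.8,134.6,0,0,0,-0.3],[-1.7,-0.8,134.6,0,0,0,-0.6],[-1.7,-0.8,134.6,0,0,0,-1],[-1.7,-0.8,134.6,0,0,0,-1],[-1.7,-0.8,134.6,0,0,0,-1]], force=15)

```text
time: 15.0
position: [0.4367, -0.2408, 0.0161]
tool_rot: [0.58, 0.815, 0.0, 0.002]
ft_force: [-1.0, -0.7, 0.4]
grip_width: 0.012
```

```bash
python3 - <<'E'
from h import *
st()
print(row([.41,.05,.13],150))
E
```

```text
t 15.0 P [ 0.4367 -0.2408  0.0161] psi 109.1 z [ 0.003 -0.002 -1.   ] F [-1.  -0.7  0.4] w 0.012
(array([ 283.3,   70.2, -114.4]), array([  0.1,   0.2, -40.9]))
```

Request:
carry_out(series=[[0,0,-30,0,0,0,-1],[0,0,-75,0,0,0,-1],[40,10,-114,0,0,0,-1],[90,22,-114,0,0,-8,-1],[140,35,-114,0,0,-16,-1],[190,48,-114,0,0,-24,-1],[240,60,-114,0,0,-32,-1],[283,70,-114,0,0,-41,-1]])

```text
time: 16.0
position: [0.4094, 0.0513, 0.13]
tool_rot: [0.255, 0.967, -0.0, 0.002]
ft_force: [1.1, 0.1, 0.2]
grip_width: 0.0128
```

```bash
python3 - <<'E'
from h import *
robot.camera('wrist');c=snap('wrist','w10.png');st()
print(row([.4407,.2653,.0085],164.5))
E
```

```text
t 16.1 P [0.4078 0.053  0.1299] psi 150.5 z [ 0.001 -0.001 -1.   ] F [-0.4  0.  -0.1] w 0.0129
(array([ 76.1, 201. , 121.3]), array([ -0. ,   0.1, -14. ]))
```

View pics/w10.png

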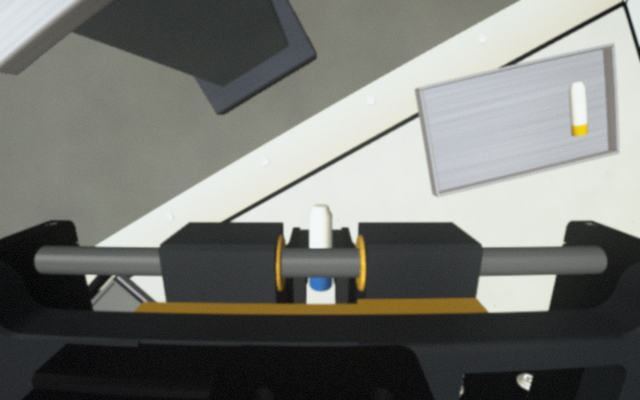

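The first tube is lying in the tray at (580,108), and the second is held. The tray hasn't moved, so I'll place it.

Request:
carry_out(series=[[22,55,0,0,0,-7,-1],[44,110,0,0,0,-14,-1],[66,165,20,0,0,-14,-1],[76,201,55,0,0,-14,-1],[76,201,90,0,0,-14,-1],[76,201,120,0,0,-14,-1],[76,201,121,0,0,-14,-1],[76,201,121,0,0,-14,-0.45]])

```text
time: 17.1
position: [0.4413, 0.2648, 0.0094]
tool_rot: [0.136, 0.991, -0.0, 0.001]
ft_force: [0.5, 0.7, -0.1]
grip_width: 0.0171
```

Request:
carry_out(series=[[0,0,0,0,0,0,-0.45],[0,0,-20,0,0,0,-0.45],[0,0,-70,0,0,0,-0.4],[-5,-30,-120,0,0,2,-0.3],[-20,-85,-130,0,0,12,-0.3],[-35,-140,-130,0,0,22,-0.3],[-50,-195,-130,0,0,32,-0.3],[-65,-250,-130,0,0,42,-0.3]])

```text
time: 18.1
position: [0.4368, 0.0046, 0.141]
tool_rot: [0.484, 0.875, 0.0, 0.002]
ft_force: [1.0, -0.1, 0.9]
grip_width: 0.0303
```

```bash
python3 - <<'E'
from h import *
robot.camera('wrist');st()
print(row([.4531,-.295,.15],99))
E
```

```text
t 18.15 P [ 0.4382 -0.0016  0.141 ] psi 121.6 z [ 0.006 -0.005 -1.   ] F [-0.3 -2.9 -0.1] w 0.0306
(array([-257.8, -141. ,   -7.4]), array([ 0.2,  0.4, 22.6]))
```

Request:
carry_out(series=[[-52,-28,0,0,0,6,-0.3],[-104,-56,0,0,0,12,-0.3],[-156,-85,0,0,0,18,-0.3],[-208,-114,0,0,0,22.6,-0.3],[-245,-134,-7,0,0,22.6,-0.3],[-257.8,-141,-7,0,0,22.6,-0.3],[-257.8,-141,-7,0,0,22.6,-0.3]])

```text
time: 19.02
position: [0.4527, -0.2947, 0.1499]
tool_rot: [0.65, 0.76, 0.0, 0.004]
ft_force: [0.2, -0.5, -0.3]
grip_width: 0.0301
```

```bash
python3 - <<'E'
from h import *
robot.camera('wrist');c=snap('wrist','w11.png');st()
print(proj(c,[[.4531,-.295,.0185]]))
print(row([.4531,-.295,.0155],99))
E
```

```text
t 19.12 P [ 0.4523 -0.2927  0.1494] psi 99.1 z [ 0.004 -0.003 -1.   ] F [0.4 0.3 0.2] w 0.0303
[[319.6782613  194.25600415]]
(array([-1.900e+00, -1.000e-01,  1.339e+02]), array([0.2, 0.2, 0.1]))
```

View pics/w11.png

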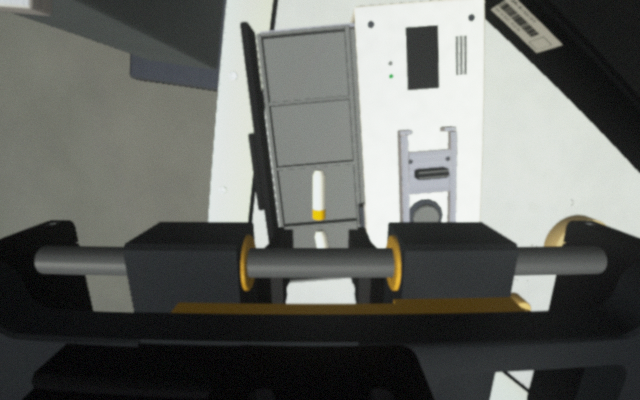

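The third tube is at (318,195) as predicted. The two left compartments are empty, and the catch is still aside.

Request:
carry_out(series=[[-1.9,-0.6,40,0,0,0,-0.3],[-1.9,-0.6,80,0,0,0,-0.3],[-1.9,-0.6,112,0,0,0,-0.3],[-1.9,-0.6,134,0,0,0,-0.3],[-1.9,-0.6,134,0,0,0,-0.6],[-1.9,-0.6,134,0,0,0,-1],[-1.9,-0.6,134,0,0,0,-1],[-1.9,-0.6,134,0,0,0,-1]], force=15)

```text
time: 20.12
position: [0.4529, -0.2951, 0.0161]
tool_rot: [0.649, 0.761, 0.0, 0.003]
ft_force: [-0.2, 0.5, 0.3]
grip_width: 0.0126
```

```bash
python3 - <<'E'
from h import *
st()
print(row([.41,.02,.13],140))
E
```

```text
t 20.12 P [ 0.4529 -0.2951  0.0161] psi 99.1 z [ 0.005 -0.004 -1.   ] F [-0.2  0.5  0.3] w 0.0126
(array([ 317.4,    7.8, -115.4]), array([  0.2,   0.3, -40.9]))
```

Request:
carry_out(series=[[0,0,-30,0,0,0,-1],[0,0,-75,0,0,0,-1],[50,1,-115,0,0,0,-1],[105,2,-115,0,0,-8,-1],[160,4,-115,0,0,-16,-1],[215,5,-115,0,0,-24,-1],[270,7,-115,0,0,-32,-1],[317,8,-115,0,0,-41,-1]])

```text
time: 21.12
position: [0.4097, 0.0213, 0.1301]
tool_rot: [0.339, 0.941, -0.001, 0.003]
ft_force: [0.4, -0.4, 1.0]
grip_width: 0.012
```

```bash
python3 - <<'E'
from h import *
robot.camera('wrist');c=snap('wrist','w12.png');st()
print(proj(c,[[.4356,.247,.014]]))
print(row([.4305,.2287,.0085],164.5))
E
```

```text
t 21.23 P [0.4075 0.0234 0.1298] psi 140.5 z [ 0.002 -0.002 -1.   ] F [ 0.9  0.7 -0.4] w 0.0125
[[541.82353318  63.17950808]]
(array([113.3, 173. , 120.9]), array([ -0.1,   0.2, -24. ]))
```

View pics/w12.png

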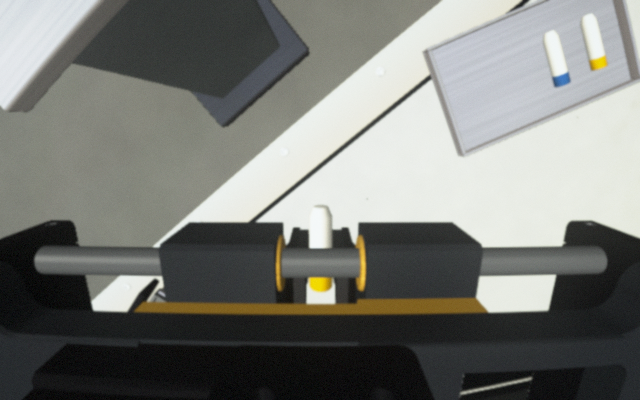

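Two tubes are in the tray, at (555,58) and (595,42), and the third is held. Placing it now.

Request:
carry_out(series=[[33,50,0,0,0,-8,-1],[66,100,0,0,0,-16,-1],[99,150,20,0,0,-24,-1],[113,173,55,0,0,-24,-1],[113,173,90,0,0,-24,-1],[113,173,119,0,0,-24,-1],[113,173,121,0,0,-24,-1],[113,173,121,0,0,-24,-0.45]])

```text
time: 22.22
position: [0.4313, 0.228, 0.0089]
tool_rot: [0.136, 0.991, -0.001, 0.002]
ft_force: [0.0, 0.1, 0.5]
grip_width: 0.0168
```

Request:
carry_out(series=[[0,0,0,0,0,0,-0.45],[0,0,-20,0,0,0,-0.45],[0,0,-70,0,0,0,-0.4],[-5,-30,-120,0,0,2,-0.3],[-20,-85,-130,0,0,12,-0.3],[-35,-140,-130,0,0,22,-0.3],[-50,-195,-130,0,0,32,-0.3],[-65,-250,-130,0,0,42,-0.3]])

```text
time: 23.22
position: [0.4264, -0.0319, 0.1409]
tool_rot: [0.484, 0.875, -0.0, 0.003]
ft_force: [0.4, -0.5, 0.1]
grip_width: 0.0302
```

```bash
python3 - <<'E'
from h import *
robot.camera('wrist');st()
print(row([.467,-.3535,.15],108.5))
E
```

```text
t 23.27 P [ 0.4283 -0.0385  0.141 ] psi 121.6 z [ 0.008 -0.008 -1.   ] F [ 1.2 -4.  -0.6] w 0.0306
(array([-288.7, -132. ,   -6.3]), array([ 0.2,  0.6, 13.1]))
```

Request:
carry_out(series=[[-55,-25,0,0,0,5,-0.3],[-110,-50,0,0,0,10,-0.3],[-165,-76,0,0,0,13,-0.3],[-220,-101,0,0,0,13,-0.3],[-270,-124,-6,0,0,13,-0.3],[-288.7,-132,-6,0,0.5,13,-0.3],[-288.7,-132,-6,0,0.5,13,-0.3]])

```text
time: 24.15
position: [0.4671, -0.3553, 0.1507]
tool_rot: [0.585, 0.811, 0.001, 0.003]
ft_force: [-0.4, 1.0, 0.5]
grip_width: 0.0306
```

```bash
python3 - <<'E'
from h import *
robot.camera('wrist');c=snap('wrist','w13.png');st()
print(proj(c,[[.467,-.3535,.0185]]))
print(row([.467,-.3535,.0155],108.5))
E
```

```text
t 24.25 P [ 0.4663 -0.352   0.15  ] psi 108.6 z [ 0.004  0.001 -1.   ] F [0.1 0.9 0.9] w 0.0304
[[319.77003784 193.14341243]]
(array([ -1.6,  -0.3, 134.5]), array([ 0.2, -0. ,  0.1]))
```

View pics/w13.png

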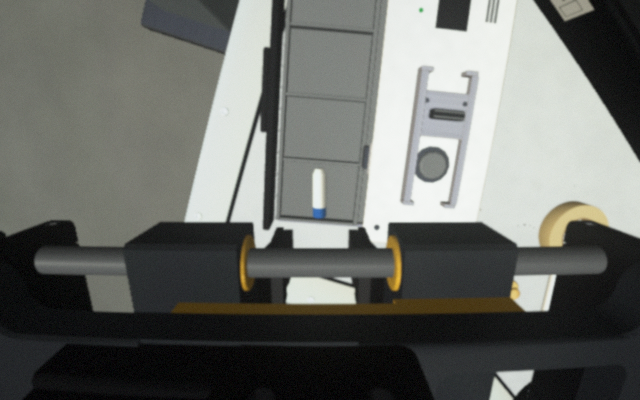

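The last tube is at (318,194), as predicted.

Request:
carry_out(series=[[-1.6,-0.7,40,0,0,0,-0.3],[-1.6,-0.7,80,0,0,0,-0.3],[-1.6,-0.7,112,0,0,0,-0.3],[-1.6,-0.7,134.5,0,0,0,-0.3],[-1.6,-0.7,134.5,0,0,0,-0.6],[-1.6,-0.7,134.5,0,0,0,-1],[-1.6,-0.7,134.5,0,0,0,-1],[-1.6,-0.7,134.5,0,0,0,-1]], force=15)

```text
time: 25.25
position: [0.467, -0.3536, 0.0166]
tool_rot: [0.584, 0.812, 0.002, 0.002]
ft_force: [-0.0, 1.1, 4.1]
grip_width: 0.0126
```

```bash
python3 - <<'E'
from h import *
st()
print(row([.41,-.03,.13],135))
E
```

```text
t 25.25 P [ 0.467  -0.3536  0.0166] psi 108.6 z [ 0.005  0.001 -1.   ] F [-0.   1.1  4.1] w 0.0126
(array([ 324.8,   49.6, -113.4]), array([  0.3,   0.1, -26.4]))
```

Request:
carry_out(series=[[0,0,-30,0,0,0,-1],[0,0,-75,0,0,0,-1],[50,8,-113,0,0,0,-1],[105,16,-113,0,0,-5,-1],[160,25,-113,0,0,-11,-1],[215,33,-113,0,0,-17,-1],[270,42,-113,0,0,-23,-1],[325,50,-113,0,0,-26,-1]])

```text
time: 26.25
position: [0.4102, -0.0283, 0.1301]
tool_rot: [0.386, 0.923, 0.001, 0.003]
ft_force: [-0.1, 0.9, -0.9]
grip_width: 0.0127
```

```bash
python3 - <<'E'
from h import *
robot.camera('wrist');c=snap('wrist','w14.png');st()
print(row([.42,.12,.13],164.5))
E
```

```text
t 26.35 P [ 0.4064 -0.0248  0.1297] psi 134.9 z [-0.     0.003 -1.   ] F [-0.7  0.4  0.5] w 0.0126
(array([ 92.9, 111.9,   0.2]), array([  0.2,  -0.1, -29.6]))
```

View pics/w14.png

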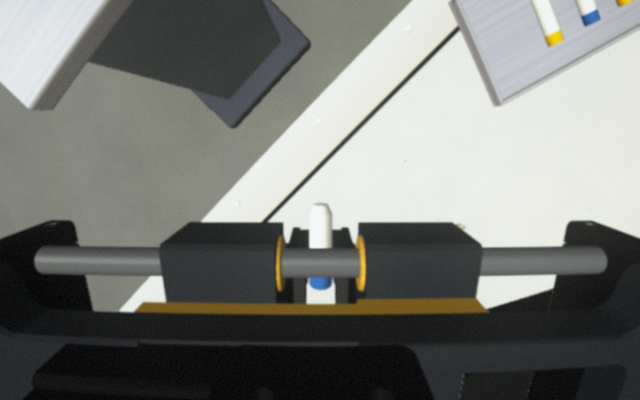

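Request:
carry_out(series=[[31,37,0,0,0,-10,-1],[62,74,0,0,0,-20,-1],[93,112,0,0,0,-29.6,-1],[93,112,0,0,0,-29.6,-1],[93,112,0,0,0,-29.6,-1]])

```text
time: 26.98
position: [0.4203, 0.1196, 0.1304]
tool_rot: [0.135, 0.991, 0.001, 0.0]
ft_force: [-0.2, -1.3, -0.4]
grip_width: 0.0123
```

```bash
python3 - <<'E'
from h import *
c=snap('wrist','w15.png');st()
print(proj(c,[[.4356,.247,.014],[.4204,.1921,.003]]))
print(row([.4204,.1921,.0085],164.5))
E
```

```text
t 27.02 P [0.4202 0.1192 0.1303] psi 164.4 z [ 0.     0.003 -1.   ] F [0.7 0.2 0.1] w 0.0122
[[460.20309486 176.10779803]
 [395.42744949 174.03621901]]
(array([ 19.3,  70. , 122. ]), array([ 0.2, -0. , -0.1]))
```

View pics/w15.png

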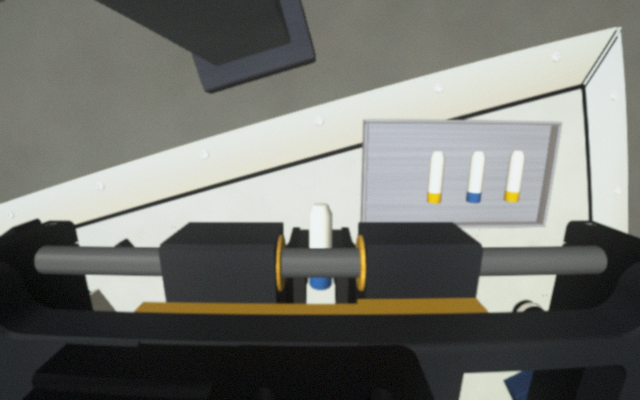

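Three tubes are in the tray, and the free slot at (395,174) is clear. Placing the last one.

Request:
carry_out(series=[[10,35,0,0,0,0,-1],[19,70,20,0,0,0,-1],[19,70,60,0,0,0,-1],[19,70,95,0,0,0,-1],[19,70,119,0,0,0,-1],[19,70,122,0,0,0,-1],[19,70,122,0,0,0,-0.45],[19,70,122,0,0,0,-0.45]])

```text
time: 28.02
position: [0.4215, 0.1917, 0.0093]
tool_rot: [0.136, 0.991, 0.002, 0.001]
ft_force: [-0.3, -0.2, 0.4]
grip_width: 0.0218
```

Request:
carry_out(series=[[0,0,-20,0,0,0,-0.45],[0,0,-70,0,0,0,-0.45],[0,0,-120,0,0,0,-0.4],[-10,-50,-120,0,0,0,-0.4],[-20,-90,-120,0,0,0,-0.4],[-20,-90,-120,0,0,0,-0.4]])

```text
time: 28.78
position: [0.4165, 0.0973, 0.13]
tool_rot: [0.138, 0.99, 0.002, 0.002]
ft_force: [0.6, 0.9, 0.4]
grip_width: 0.0262
```

```bash
python3 - <<'E'
from h import *
robot.camera('wrist');c=snap('wrist','w16.png');a=snap('top');st()
cv2.imwrite('pics/t3.png',cv2.resize(a['pixels'][150:270,180:450,::-1],None,fx=2.9,fy=2.9,interpolation=cv2.INTER_CUBIC))
E
```

```text
t 28.93 P [0.4164 0.0996 0.1294] psi 164.4 z [ 0.003  0.003 -1.   ] F [ 0.  -0.1  0.7] w 0.0261
```

View pics/w16.png

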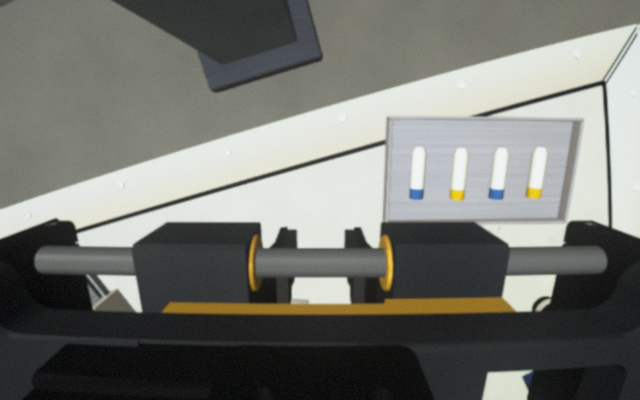

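View pics/t3.png

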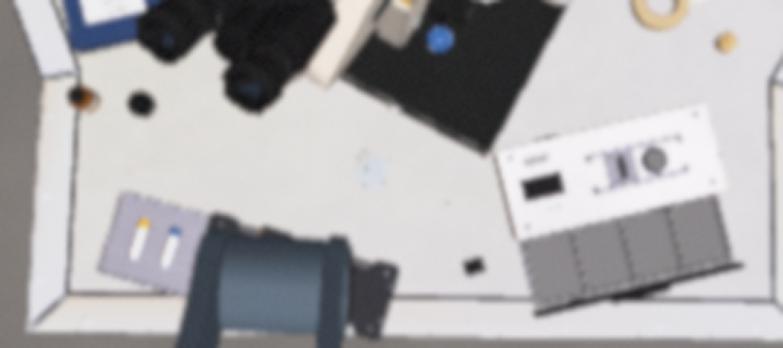

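All four tubes are in the tray and the drawer is empty. The check block has moved, from about (334,237) to about (343,242) in the top view, so it was the item knocked aside. I'll go look at it.

```bash
python3 - <<'E'
from h import *
a=robot.camera('top');p=pt(a,343.4,241.5,.014);print(p)
st();print(row([p[0],p[1],.16],110))
E
```

```text
[ 0.42360473 -0.09039043  0.014     ]
t 28.98 P [0.4164 0.0999 0.1293] psi 164.4 z [ 0.002  0.003 -1.   ] F [ 0.6 -0.  -0. ] w 0.0262
(array([ -58.2, -181.2,  -31.4]), array([ 0.2, -0. , 54.4]))
```

Request:
carry_out(series=[[-10,-30,-10,0,0,9,-0.2],[-20,-62,-20,0,0,18,-0.2],[-30,-95,-31,0,0,27,-0.2],[-40,-125,-31,0,0,36,-0.2],[-50,-155,-31,0,0,45,-0.2],[-58,-181,-31,0,0,54,-0.2],[-58,-181,-31,0,0,54,-0.2],[-58,-181,-31,0,0,54,-0.2]])

```text
time: 29.98
position: [0.4231, -0.0889, 0.1594]
tool_rot: [0.57, 0.822, 0.002, -0.001]
ft_force: [0.2, 0.9, 0.4]
grip_width: 0.0347
```

```bash
python3 - <<'E'
from h import *
c=snap('wrist','w17.png');st()
im=c['pixels'];cv2.imwrite('pics/w17z.png',cv2.resize(im[150:240,260:400,::-1],None,fx=5,fy=5,interpolation=cv2.INTER_CUBIC))
E
```

```text
t 30.02 P [ 0.423  -0.0887  0.1595] psi 110.6 z [ 0.001  0.004 -1.   ] F [ 0.6 -0.1 -0.6] w 0.0349
```

View pics/w17.png

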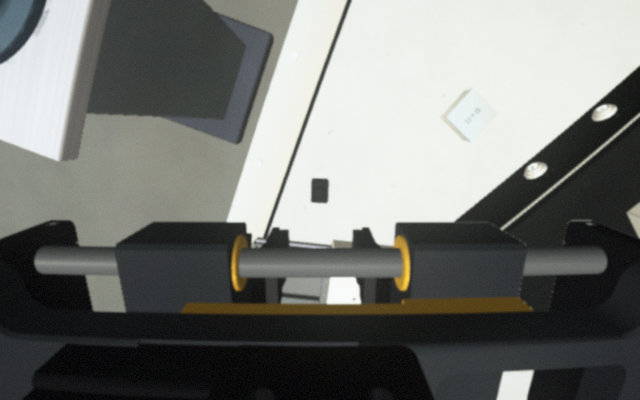

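View pics/w17z.png

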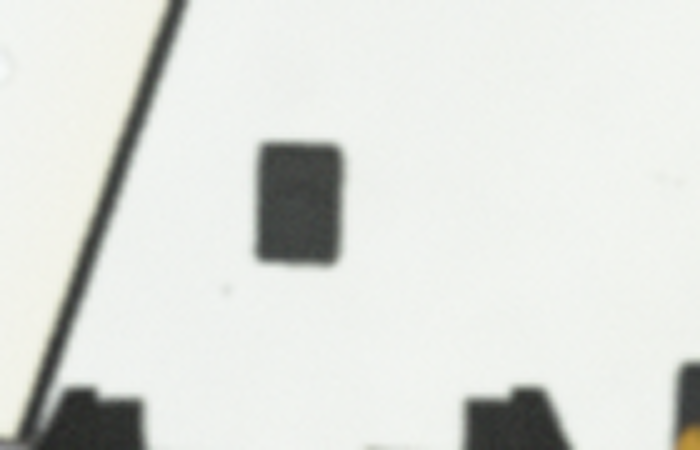

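The block is at (319.5,190) and nearly aligned with the jaws.

```bash
python3 - <<'E'
from h import *
c=robot.camera('wrist');g=c['pixels'].max(axis=2);m=np.zeros_like(g);m[165:222,300:340]=(g[165:222,300:340]<120)
n,l,s,ce=cv2.connectedComponentsWithStats(m);i=1+np.argmax(s[1:,4])
W=np.array([pt(c,*q,.013)[:2]*1000 for q in np.argwhere(l==i)[:,::-1]],np.float32)
print(s[i],ce[i],cv2.minAreaRect(W),W.mean(0))
p=W.mean(0)/1000;st();print(row([p[0],p[1],.005],110.6))
E
```

```text
[312 179  16  24 362] [319.43093923 190.27071823] ((423.08123779296875, -89.12305450439453), (15.170282363891602, 23.640771865844727), 20.20538330078125) [422.87823 -88.88526]
t 30.07 P [ 0.4231 -0.0887  0.1595] psi 110.6 z [ 0.001  0.004 -1.   ] F [ 0.5 -0.3 -0.2] w 0.0349
(array([ -0.6,  -0.7, 154.5]), array([ 0.2, -0.2, -0. ]))
```

Request:
carry_out(series=[[-0.6,-0.7,50,0,0,0,-0.2],[-0.6,-0.7,100,0,0,0,-0.2],[-0.6,-0.7,135,0,0,0,-0.2],[-0.6,-0.7,154,0,0,0,-0.2],[-0.6,-0.7,154,0,0,0,-0.5],[-0.6,-0.7,154,0,0,0,-1],[-0.6,-0.7,154,0,0,0,-1],[-0.6,-0.7,154,0,0,0,-1]], force=25)

```text
time: 31.08
position: [0.4234, -0.0891, 0.0063]
tool_rot: [0.569, 0.822, 0.002, 0.0]
ft_force: [0.0, -0.1, 2.9]
grip_width: 0.0175
```

```bash
python3 - <<'E'
from h import *
st()
# compartment +29 (second from left) centre: tube2 (.4368,-.2406); leftmost centre approx (.4245,-.1815)
print(row([.424,-.18,.08],104)); print(row([.4368,-.2406,.08],104))
E
```

```text
t 31.07 P [ 0.4234 -0.0891  0.0063] psi 110.6 z [ 0.003  0.003 -1.   ] F [ 0.  -0.1  2.9] w 0.0175
(array([-85.2, -31.1, -74. ]), array([ 0.2, -0.1,  6.6]))
(array([-146.4,  -40.4,  -74.1]), array([ 0.2, -0.1,  6.6]))
```

Request:
carry_out(series=[[0,0,-35,0,0,0,-1],[0,0,-74,0,0,0,-1],[-40,-15,-74,0,0,3,-1],[-86,-31.5,-74,0,0,6.6,-1],[-86,-31.5,-74,0,0,6.6,-1],[-86,-31.5,-74,0,0,6.6,-1]])

```text
time: 31.82
position: [0.4231, -0.1804, 0.0802]
tool_rot: [0.616, 0.788, 0.002, -0.0]
ft_force: [0.1, -0.4, -1.1]
grip_width: 0.0178
```

```bash
python3 - <<'E'
from h import *
c=snap('wrist','w18.png');st()
print(row([.4255,-.1833,.019],103.7))
E
```

```text
t 31.88 P [ 0.423  -0.1797  0.08  ] psi 104.0 z [ 0.002  0.005 -1.   ] F [ 0.3 -0.2 -0.5] w 0.0175
(array([-4.3,  1.4, 61. ]), array([ 0.2, -0.2,  0.3]))
```

View pics/w18.png

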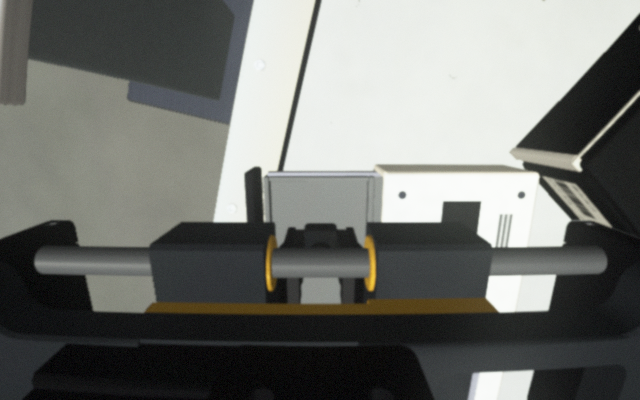

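The block is held over the left compartment, which spans columns 270–375 and is centred on the jaws. Lowering it.

Request:
carry_out(series=[[-4.3,1.4,20,0,0,0,-1],[-4.3,1.4,40,0,0,0,-1],[-4.3,1.4,55,0,0,0,-1],[-4.3,1.4,61,0,0,0,-1],[-4.3,1.4,61.5,0,0,0,-1],[-4.3,1.4,61.5,0,0,0,-0.35],[-4.3,1.4,61.5,0,0,0,-0.35],[-4.3,1.4,61.5,0,0,0,-0.35]])

```text
time: 32.88
position: [0.4256, -0.1834, 0.0188]
tool_rot: [0.616, 0.788, 0.002, -0.0]
ft_force: [-0.7, 0.9, -0.9]
grip_width: 0.028
```

Request:
carry_out(series=[[0,0,-20,0,0,0,-0.35],[0,0,-60,0,0,0,-0.35],[0,0,-110,0,0,0,-0.6],[0,0,-150,0,0,0,-1],[0,0,-150,0,0,0,-1],[0,0,-150,0,0,0,-1]])

```text
time: 33.62
position: [0.4247, -0.1837, 0.1684]
tool_rot: [0.616, 0.788, 0.002, -0.001]
ft_force: [-0.9, -0.9, 0.1]
grip_width: 0.0019
```

```bash
python3 - <<'E'
from h import *
c=snap('wrist','w19.png');st()
# reader frame check: front panel location from this view later
print(row([.37,-.285,.15],13.7))
E
```

```text
t 33.67 P [ 0.4244 -0.1834  0.1678] psi 104.0 z [ 0.     0.006 -1.   ] F [ 0.6  0.3 -0.3] w 0.0012
(array([-85.5, -77.4,  17.3]), array([-0.2, -0.3, 90.3]))
```

View pics/w19.png

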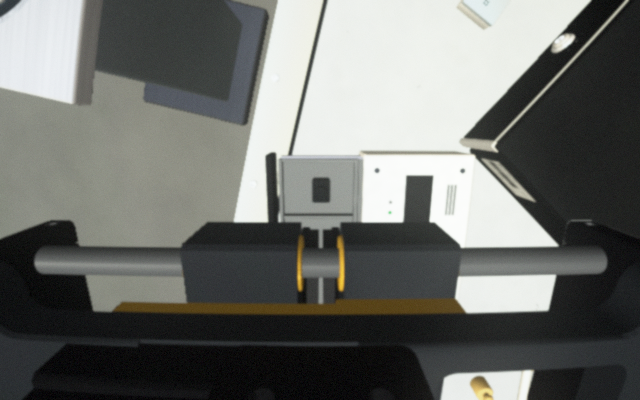

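The block stands upright in the left compartment at (321,189). Next I'll turn and go to the front of the drawer.

Request:
carry_out(series=[[-12,-12,0,0,0,10.5,-1],[-24,-24,0,0,0,21,-1],[-36,-36,0,0,0,31.5,-1],[-48,-48,0,0,0,42,-1],[-60,-60,0,0,0,52.5,-1],[-72,-70,0,0,0,63,-1],[-85,-77,0,0,0,73.5,-1],[-85,-77,0,0,0,84,-1]])

```text
time: 34.67
position: [0.3695, -0.2849, 0.1655]
tool_rot: [0.985, 0.17, -0.0, -0.004]
ft_force: [-0.1, -0.4, 0.0]
grip_width: 0.0004
```

```bash
python3 - <<'E'
from h import *
c=snap('wrist','w20.png');st()
print(row([.373,-.2855,.15],13.7))
E
```

```text
t 34.73 P [ 0.3694 -0.2843  0.1655] psi 19.4 z [-0.002  0.009 -1.   ] F [0.3 0.4 0.3] w 0.0005
(array([ 3. ,  2.4, 15.5]), array([-0.5, -0. ,  5.7]))
```

View pics/w20.png

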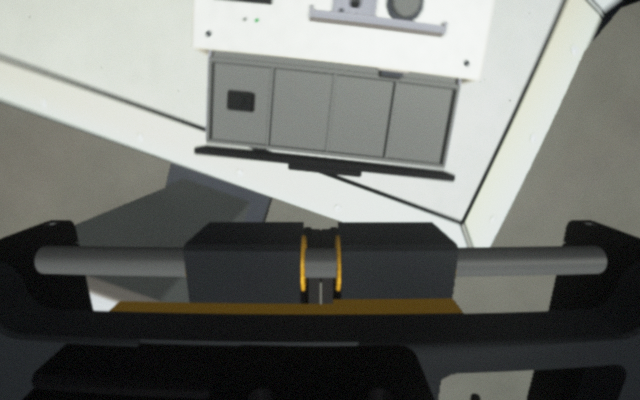

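The drawer front runs from (195,152) to (453,178), with the lip centre at about (325,170). I'll measure it for the push.

```bash
python3 - <<'E'
from h import *
c=robot.camera('wrist')
a=pt(c,195,150,.038);b=pt(c,453,177,.038);l=pt(c,325,173,.037);print(a,b,(a+b)/2,l)
d=a-b;print(np.degrees(np.arctan2(d[1],d[0]))-90,np.linalg.norm(d))
st()
ex=np.array([np.cos(np.radians(13.7)),np.sin(np.radians(13.7))])
mid=(a+b)[:2]/2
for off in (.030,):
  s=mid-ex*off;print(s,row([s[0],s[1],.02],13.7))
E
```

```text
[ 0.37155759 -0.16032776  0.038     ] [ 0.42789765 -0.39624396  0.038     ] [ 0.39972762 -0.27828586  0.038     ] [ 0.39097636 -0.28144958  0.037     ]
13.431457713966253 0.24255031522542775
t 34.77 P [ 0.3694 -0.284   0.1656] psi 20.0 z [-0.002  0.009 -1.   ] F [-1.1  0.4 -0.4] w 0.0005
[ 0.37058115 -0.285391  ] (array([  0.5,   3. , 145.6]), array([-0.5, -0. ,  6.3]))
```

Request:
carry_out(series=[[0.5,3,40,-0.5,0,6.3,-1],[0.5,3,85,-0.5,0,6.3,-1],[0.5,3,125,-0.5,0,6.3,-1],[0.5,3,145,-0.5,0,6.3,-1],[0.5,3,145,-0.5,0,6.3,-1],[0.5,3,145,-0.5,0,6.3,-1]], force=30)

```text
time: 35.52
position: [0.3707, -0.2853, 0.0207]
tool_rot: [0.993, 0.12, 0.0, -0.0]
ft_force: [0.1, 0.5, 0.6]
grip_width: 0.0003
```

```bash
python3 - <<'E'
from h import *
st()
E
```

```text
t 35.52 P [ 0.3707 -0.2853  0.0207] psi 13.8 z [ 0.  0. -1.] F [0.1 0.5 0.6] w 0.0003
```

Request:
carry_out(series=[[8,0,0,0,0,0,-1],[14,0,0,0,0,0,-1],[20,0,0,0,0,0,-1],[27,0,0,0,0,0,-1],[34,0,0,0,0,0,-1],[42,0,0,0,0,0,-1],[50,0,0,0,0,0,-1],[58,0,0,0,0,0,-1]])

```text
time: 36.52
position: [0.4273, -0.2712, 0.0207]
tool_rot: [0.993, 0.12, -0.0, -0.0]
ft_force: [-5.0, -2.3, 3.6]
grip_width: 0.0006
```

```bash
python3 - <<'E'
from h import *
c=snap('wrist','w21.png');st()
o=robot.get_obs();print((o['position'][:2]-[.3707,-.2853])@[.9716,.2368])
E
```

```text
t 36.58 P [ 0.4283 -0.271   0.0207] psi 13.8 z [ 0.001  0.001 -1.   ] F [-2.  -1.1  1.8] w 0.0002
0.05932366420016446
```

View pics/w21.png

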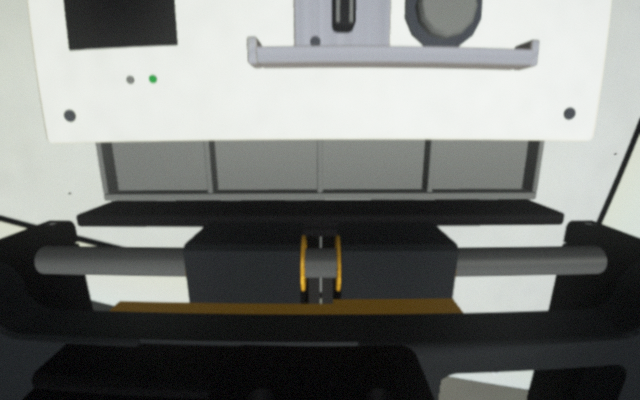

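The drawer is about half in. Continuing slowly.

Request:
carry_out(series=[[6,0,0,0,0,0,-1],[12,0,0,0,0,0,-1],[18,0,0,0,0,0,-1],[24,0,0,0,0,0,-1],[29,0,0,0,0,0,-1],[33,0,0,0,0,0,-1],[36,0,0,0,0,0,-1],[37,0,0,0,0,0,-1]])

```text
time: 37.58
position: [0.4637, -0.262, 0.0206]
tool_rot: [0.993, 0.12, -0.0, -0.001]
ft_force: [-6.9, -3.1, 2.6]
grip_width: 0.0002
```

```bash
python3 - <<'E'
from h import *
c=snap('wrist','w22.png');st()
o=robot.get_obs();print((o['position'][:2]-[.3707,-.2853])@[.9716,.2368])
E
```

```text
t 37.62 P [ 0.4636 -0.2621  0.0206] psi 13.8 z [-0.001  0.001 -1.   ] F [-5.7 -2.6  3.3] w 0.0002
0.09575825921457645
```

View pics/w22.png

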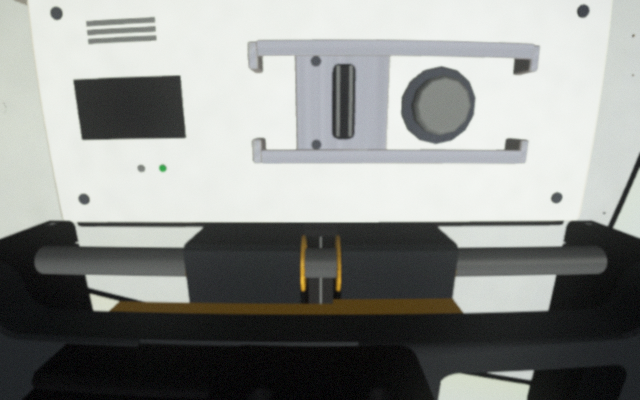

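Request:
carry_out(series=[[1,0,0,0,0,0,-1],[2,0,0,0,0,0,-1],[2.5,0,0,0,0,0,-1],[2.5,0,0,0,0,0,-1]])

```text
time: 38.12
position: [0.4637, -0.2619, 0.0205]
tool_rot: [0.993, 0.121, -0.003, -0.001]
ft_force: [-12.0, -7.5, 4.5]
grip_width: 0.0004
```

Request:
carry_out(series=[[1,0,0,0,0,0,-1],[1.5,0,0,0,0,0,-1],[1.5,0,0,0,0,0,-1]])

```text
time: 38.5
position: [0.4637, -0.262, 0.0206]
tool_rot: [0.993, 0.122, -0.004, -0.001]
ft_force: [-8.3, -5.3, 4.5]
grip_width: 0.0006
```

The force rose to 14 N and the front stopped moving, so it may have latched. I'll back off and check.

Request:
carry_out(series=[[-2,0,0,0,0,0,-1],[-5,0,0,0,0,0,-1],[-10,0,0,0,0,0,-1],[-20,0,0,0,0,0,-1],[-25,0,-30,0,0,0,-1],[-25,0,-90,0,0,0,-1],[-25,0,-120,0,0,0,-1],[-25,0,-120,0,0,0,-1]])

```text
time: 39.5
position: [0.4415, -0.2694, 0.1431]
tool_rot: [0.993, 0.122, -0.002, 0.001]
ft_force: [0.2, -0.6, -0.3]
grip_width: 0.0004
```

```bash
python3 - <<'E'
from h import *
c=snap('wrist','w23.png');st()
E
```

```text
t 39.55 P [ 0.4405 -0.2685  0.1415] psi 14.0 z [-0.006 -0.    -1.   ] F [-0.5 -0.  -0.2] w 0.0004
```

View pics/w23.png

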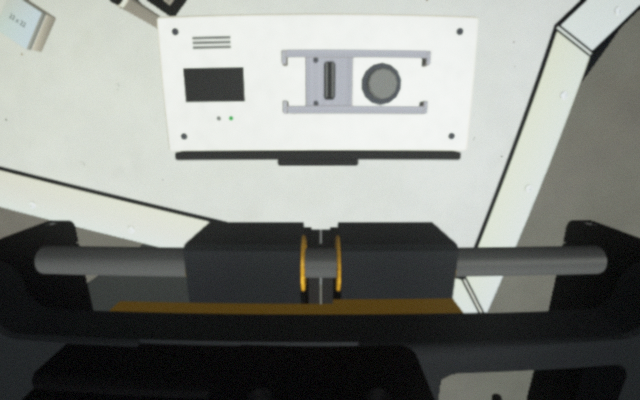

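The drawer stays shut with its front flush, as at the start. Next I'll locate the fin at (328,80) and close the catch.

```bash
python3 - <<'E'
from h import *
c=robot.camera('wrist');st()
print(pt(c,328.5,79.5,.069),proj(c,[[.5385,-.2513,.069]]))
print(row([.5385,-.2513,.11],13.7))
E
```

```text
t 39.6 P [ 0.4398 -0.2678  0.1404] psi 14.0 z [-0.009  0.002 -1.   ] F [-0.1  0.4 -0. ] w 0.0005
[ 0.53562541 -0.25180789  0.069     ] [[328.80520482  75.17937029]]
(array([100. ,   7.9,  29.6]), array([-0.2,  0.5,  0.3]))
```

Request:
carry_out(series=[[30,2,0,0,0,0.3,-0.4],[60,5,0,0,0.5,0.3,-0.4],[90,7,10,0,0.5,0.3,-0.4],[100,8,20,0,0.5,0.3,-0.4],[100,8,29,0,0.5,0.3,-0.4],[100,8,29,0,0.5,0.3,-0.4],[100,8,29,0,0.5,0.3,-0.4]])

```text
time: 40.48
position: [0.5376, -0.2516, 0.1105]
tool_rot: [0.993, 0.119, -0.0, -0.002]
ft_force: [0.3, 1.1, 0.6]
grip_width: 0.0262
```

```bash
python3 - <<'E'
from h import *
c=snap('wrist','w24.png');st()
print(proj(c,[[.5385,-.2513,.069]]),row([.5385,-.2513,.0612],13.7))
E
```

```text
t 40.52 P [ 0.538  -0.2517  0.1109] psi 13.6 z [-0.     0.004 -1.   ] F [ 0.7 -0.1 -0.3] w 0.0258
[[318.8855475  222.27784566]] (array([ 0.6, -0.1, 49.7]), array([-0.2, -0. , -0.1]))
```

View pics/w24.png

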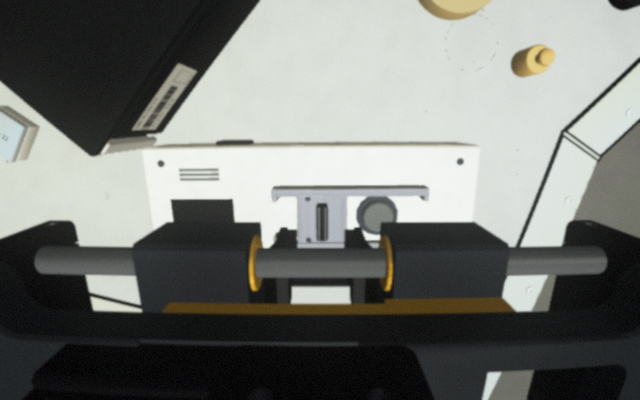

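The fin is at (322,221), between the fingers. Descending and gripping.

Request:
carry_out(series=[[0.6,0.5,25,0,0,0,-0.4],[0.6,0.5,42,0,0,0,-0.4],[0.6,0.5,49.5,0,0,0,-0.4],[0.6,0.5,49.5,0,0,0,-1],[0.6,0.5,49.5,0,0,0,-1],[0.6,0.5,49.5,0,0,0,-1]], force=15)

```text
time: 41.28
position: [0.5391, -0.2522, 0.062]
tool_rot: [0.993, 0.119, 0.001, -0.001]
ft_force: [0.7, 0.7, 0.4]
grip_width: 0.0076
```

Request:
carry_out(series=[[0,8,0,0,0,0,-1],[0,16,0,0,0,0,-1],[0,24,0,0,0,0,-1],[0,32,0,0,0,0,-1],[0,39,0,0,0,0,-1],[0,42.5,0,0,0,0,-1],[0,43.5,0,0,0,0,-1],[0,43.5,0,0,0,0,-1]])

```text
time: 42.28
position: [0.549, -0.2922, 0.062]
tool_rot: [0.993, 0.118, 0.0, -0.003]
ft_force: [1.4, 6.9, 2.6]
grip_width: 0.0077
```

```bash
python3 - <<'E'
from h import *
st();o=robot.get_obs();print((o['position'][:2]-[.5485,-.2923])@[-.2368,.9716])
E
```

```text
t 42.27 P [ 0.549  -0.2922  0.062 ] psi 13.6 z [-0.     0.007 -1.   ] F [1.4 6.9 2.6] w 0.0077
-6.680229708724353e-05
```

The catch is at its end stop: a 7 N reaction, at the original position. Now to release, rise and inspect.

Request:
carry_out(series=[[0,-0.5,0,0,0,0,-0.4],[0,-0.5,0,0,0,0,-0.4],[0,-0.5,0,0,0,0,-0.4],[0,-0.5,-20,0,0,0,-0.4],[0,-0.5,-60,0,0,0,-0.4],[-40,0,-110,0,0,0,-0.4],[-90,0,-160,0,0,0,-0.4],[-130,0,-200,0,0,0,-0.4]])

```text
time: 43.28
position: [0.424, -0.3242, 0.2606]
tool_rot: [0.993, 0.118, 0.0, -0.003]
ft_force: [0.2, -1.3, 0.6]
grip_width: 0.026
```

```bash
python3 - <<'E'
from h import *
robot.camera('wrist');c=snap('wrist','w25.png');st()
b=snap('scene');cv2.imwrite('pics/s3.png',cv2.resize(b['pixels'][130:340,180:440,::-1],None,fx=2.8,fy=2.8,interpolation=cv2.INTER_CUBIC))
a=snap('top');cv2.imwrite('pics/t4.png',cv2.resize(a['pixels'][130:270,180:450,::-1],None,fx=2.9,fy=2.9,interpolation=cv2.INTER_CUBIC))
E
```

```text
t 43.38 P [ 0.4239 -0.3266  0.2641] psi 13.4 z [ 0.004 -0.001 -1.   ] F [ 0.7 -0.5 -0.3] w 0.0261
```

View pics/w25.png

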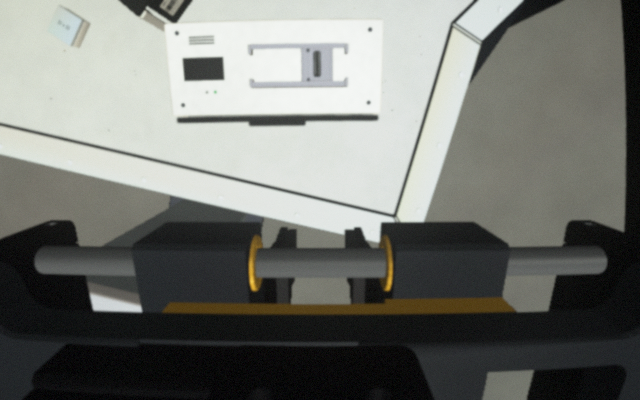

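View pics/s3.png

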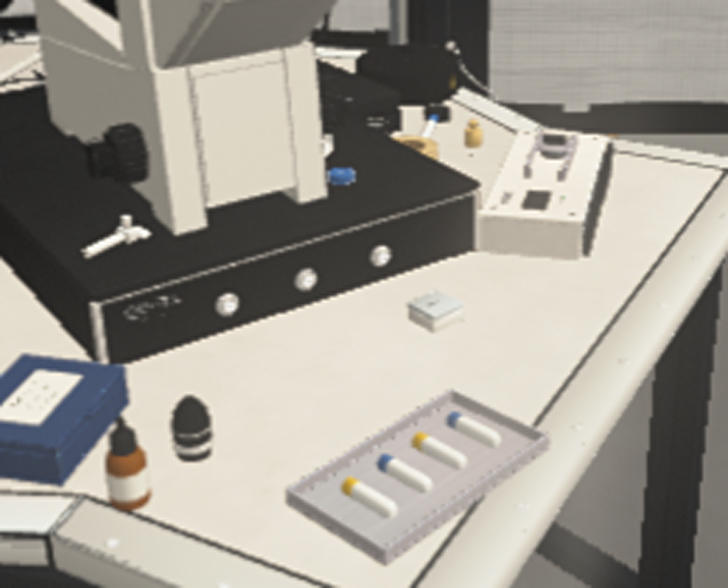

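View pics/t4.png

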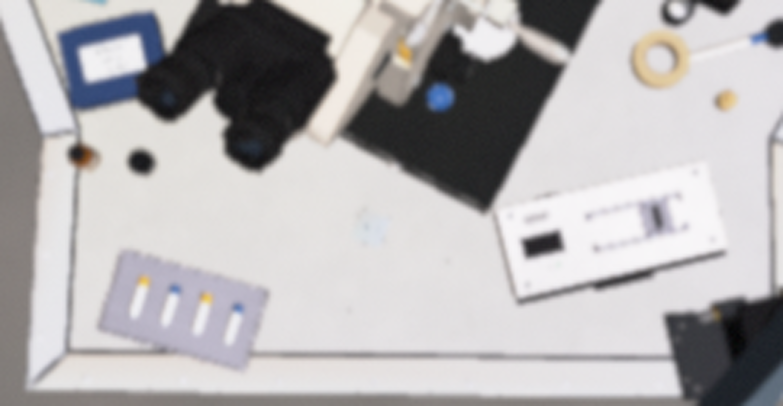

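The button is covered, the drawer is shut, four tubes are in the tray, and the bystanders haven't moved. The arm is well clear, so I'll hand in.

```bash
python3 - <<'E'
from h import *
st();print(robot.hand_in())
E
```

```text
t 43.48 P [ 0.4251 -0.3244  0.2602] psi 13.5 z [ 0.002  0.005 -1.   ] F [ 0.6  0.1 -0.6] w 0.0258
the job is handed in; nothing more can be done
None
```

The job is done as asked and was handed in at about 43 s; hand-in gives no verdict.

**What I did:**
- I slid the catch 42 mm aside and pressed the button, and the drawer sprang out.
- All four tubes went from the drawer into the tray.
- The check block had been knocked a few centimetres, so I located it again and set it upright in the left-most compartment.
- I pushed the drawer home (about 14 N at the stop) and slid the catch back to its end stop.

**Last checks:**
- **Drawer:** it stayed flush after I backed off, and was still shut in the final pictures. I did not test the latch by pulling on it.
- **Catch:** it covers the button and is within 0.1 mm of its starting position by arm reading.
- **Tubes:** all four lie inside the tray.
- **Other items:** the bottle, objective, cover-slip box and brass weight look unmoved by eye; I did not measure them.
- **Block:** it was upright in the drawer before closing. With the drawer shut it can't be seen.

**One slip:** when letting go of the open catch, I entered the 42 mm shift a second time. The tool was briefly driven against the fin at its end stop, or over it. I did not record the peak force, but the catch showed no damage and worked normally afterwards.

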